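Clip a plate in the marking jig, punch it, swing the clip clear

ROBOT

A 7-joint arm with a two-finger parallel gripper is mounted at the origin on the work surface. World frame = base frame: x ahead of the robot, y to its left, z up, the work surface at z = 0. Lengths are in m, angles in rad, forces in N, time in s.
With the tool pointing down it reaches from about 0.425 to 0.925 m from the base axis. Payload 6.8 kg.
Tool frame: the origin (TCP) lies midway between the tips of the shut fingers; the grasp point (between the pads) lies 19 mm behind it (bot.grasp_offset is the distance from the TCP to the grasp point, in m); z points along the fingers, x is the direction in which the jaws open and shut, and the axes are right-handed (so a half turn about z gives the same grasp; the last joint's range is limited). The gripper opens to 85 mm and grips with 20 to 120 N. Pads are 22 mm wide; open, the fingers measure 114 mm over their backs; the gripper's body (76 mm by 85 mm) begins 54 mm behind the grasp point. The pads swing forward as they close: fully open they stand 13 mm farther back than shut.
Start: joints at [-1.217, 0.477, 0.022, 1.555, -0.011, 1.109, -0.083], TCP at [0.301, 0.604, 0.231] pointing down, gripper open.
Joint ranges: [-2.96, 2.96], [-0.34, 2.1], [-1.41, 1.46], [0.24, 2.44], [-1.37, 4.51], [0.17, 1.92], [-2.96, 2.96]. Speed limits (rad/s): [2.39, 2.39, 3.14, 3.14, 3.14, 3.14, 3.14].

INTERFACE

Orientations are given as a unit quaternion [w, x, y, z].
In Python, from station import bot, imaging gives the robot as it stands. The module is installed in compiled form; this text tells all that it offers.
- The arm moves only by the tool apply_moves, never from a script. Its argument "increments" is a list of rows, each a list of 7 numbers: the shift along the tool's x, y, z in mm, then the turn, a rotation vector about the tool's x, y, z in degrees, then the closure, from -1 (fully open) to 1 (shut). In form: [[dx, dy, dz, rx, ry, rz, grip], ...]. A call has exactly 8 rows; each row shifts and turns the pose as measured when the row begins, along the tool's axes as they then stand; what a row does not reach is not made up. A row lasts 1/8 s, in which the tool goes at most 62.5 mm and 10.7 degrees, less where a joint would pass 70% of its speed; a pose out of reach is approached as far as the arm can. A call with a gripper value outside its range is refused whole. The fingers move at their own pace and stop on an object; "grip_force" is the grip in N (left out, the last holds). Time passes only in rows, so rows that do not move let the fingers close, or fill a call up. It gives the time, the measured TCP pose, the force and the opening at its end, in the units of the state.
- bot.get_obs(): the state, without advancing time (a new reading comes with each control period).
- imaging.read_camera(name): name is "side" or "top"; returns the picture (400x640x3 uint8, red, green, blue); there is no depth.
- imaging.get_calibration(name): a dict with "K" (3x3 intrinsics, pixels), "extrinsics" (4x4, takes a point from camera to world coordinates). Camera axes: x right, y down, z forward; pixel columns grow to the right and rows downward; lengths in m; the calibration is good to about 2 mm. A picture is of the moment at which its call begins. get_calibration takes no time and is no camera call.
- bot.hand_in(): hands the job in, once; it reports no verdict.
The state is a dict: "t": time; "q": joint angles; "joint_vel": joint speeds; "joint_torque": joint torques, N m; "eef_pos": TCP position; "tool_rot": TCP orientation; "contact_force": force on the tool from outside, world axes, zero at the start; "torque": the same for the moment, N m; "gripper_width": opening from 0.0 (shut) to 1.0 (fully open).
Only numpy, scipy, OpenCV 4.12 (cv2) and the standard library are available. Lean on these libraries where they do the work, as an engineer would, in place of code of your own. Each camera call takes 0.05 s, during which the arm holds its last target.

TASK

Swing the spring clip over the metal plate in the marking jig and let its foot down well inside the plate's edge, pressing on the clip's cross-bar only just enough for the foot to ride over the edge without ramming or shifting the plate and without over-bending the clip. With the plate clipped and the hand off the clip, push the spring punch down until its point bears on the plate, and let it rise. Then lift the foot the same way and swing the clip right clear of the plate again, leaving the plate where it lies and the things around undisturbed.

Things in the scene. Friction and masses are not known exactly. Their poses are not given: they have to be found in the camera images.
- stage: The marking jig, fixed to the bench: a dark steel slab 200 x 170 x 20 mm, top 20 mm above this origin. x points from the pivot screw (at x -30, y 0 mm) towards the plate. Stops 4 mm high run along the plate's far (+x) and right (-y) sides; its near and left sides are open. A grey bracket 30 mm tall at the far right, over the plate, carries the punch.
- swing (a joint): Angle of the clip about its upright pivot screw, rad: 0 = clip along the stage's +x, foot well over the plate; grows counter-clockwise from above, foot towards the stage's +y. Stops at -0.08 and 1.42; starts at about 1.1 to 1.3, clear of the plate. Takes about 1.6 N sideways at the cross-bar and stays where left.
- clip_pivot (a point): Point on the pivot screw's axis, at the underside of the clip's strip, 11 mm above the slab. The clip swings about the vertical through it.
- clip_bar (a point): Middle of the top of the level steel cross-bar over the clip's tail, 38 mm from the pivot axis, opposite the foot. Bar 8 mm thick, 52 mm long, square to the clip; a round post 10 mm thick rises from its middle to 20 mm above it. Straddle the post, a finger each side along the bar: fingertips press the bar down while the post is carried round the pivot. 19 to 36 mm above the slab.
- clip_foot (a point): Lowest point of the clip's foot, a steel ball end of 8 mm radius 80 mm from the pivot axis; 2 mm above the slab when free, 6 mm when resting on the plate. The clip is over-bent if this point rises more than 10 mm above the slab. The steel strip of the clip is 14 mm wide and 3 mm thick.
- clip: The rocking clip. Its cross-bar sits on a stem set at any height, with 0 to 9.5 mm of loose play (about 1 N) before it bears: height does not tell, feel does. From 3 N on it rocks against its spring and the foot rises 0.8 mm per N (2.1 mm per mm of bar travel). 8 N: foot level with the plate's top; 10.5 N: 2 mm above it; 13 N: over-bent. Released, it springs back.
- plate: The loose bare metal plate to be marked, 70 (x) x 90 (y) x 6 mm, lying flat on the slab by the stops; origin in the middle of its underside, x away from the pivot.
- punch_cap (a point): Middle of the top of the spring punch's round cap, 22 mm across, 48 mm above the slab when up. The punch slides straight down: it starts at about 4 N, its point meets the plate after 6 mm at about 7 N, and springs up again when let go.
- punch: The punch plunger; origin at its point, 12 mm above the slab when up, 36 mm under the top of its cap.
- wrench: Bystander: a steel spanner lying on the bench.
- tin: Bystander: a round grey jar 60 mm across and 70 mm tall.
- cog: Bystander: a flat steel ring 70 mm across and 4 mm thick, lying on the bench.
There are look-alikes about, which are no part of the job. Of the things that look like the plate, the middle-sized one is meant.

How it is judged:
By the outcome, as a careful person would: the job done as asked, in the order asked, and still so for the second after the job is handed in, with the robot touching nothing.
It also fails if it takes over 72 s, if anything falls off the work surface, if the arm or the gripper's body presses on something with over 40 N, if the wrist force passes 120 N, or if a joint passes its speed limit or range.

## Working session

There is one attempt and no reset: what is moved stays moved. The work goes in short steps, Python scripts to look and compute and a tool call to move; the robot and the scene stay as the last step left them, time stands still between calls to the robot, and variables do not carry over. Pictures are saved under pics/ and viewed, and the job is handed in when it is done.

Besides the shell and the picture viewer there is one more tool, called after ">>>" as name(argument=value, ...), one argument or row to a line, values as JSON. apply_moves: Moves the arm, as the interface text tells. Its arguments: {"type":"object","properties":{"increments":{"type":"array","items":{"type":"array","items":{"type":"number"}}},"grip_force":{"type":"number"}},"required":["increments"]}

```bash
mkdir -p pics
python3 - <<'E'
from station import bot, imaging
import cv2
o=bot.get_obs(); print(o)
for n in("side","top"):
    im=imaging.read_camera(n); cv2.imwrite(f"pics/{n}0.png",im[:,:,::-1]); c=imaging.get_calibration(n); print(n,c)
E
```

```text
{'t': 0.0, 'q': array([-1.21707439,  0.47775899,  0.02231744,  1.55643698, -0.01147623,
        1.10927807, -0.08314445]), 'joint_vel': array([-8.65536073e-04,  1.45972098e-03, -1.64483777e-03,  1.27956854e-03,
       -4.92679896e-05, -9.27710124e-04,  3.72982005e-04]), 'joint_torque': array([-5.51400117e-04, -5.96452117e+01,  1.60792306e+00, -2.81198001e+01,
        1.25671917e-02,  9.49886598e-03, -9.33218388e-06]), 'eef_pos': array([0.30051568, 0.60377008, 0.23035895]), 'tool_rot': array([ 5.19540726e-04,  8.50168190e-01,  5.26510474e-01, -7.06181345e-04]), 'contact_force': array([ 0.12677478,  0.86717021, -0.77474243]), 'torque': array([-0.02131178, -0.00878668,  0.02275559]), 'gripper_width': 0.9992834093186168}
side {'K': array([[451.14707992,   0.        , 320.75713866],
       [  0.        , 451.14707992, 192.25016537],
       [  0.        ,   0.        ,   1.        ]]), 'extrinsics': array([[ 0.99208327, -0.06204091,  0.10918663,  0.47489896],
       [-0.12505105, -0.56789805,  0.81354413, -0.97218603],
       [ 0.01153385, -0.82075741, -0.57116043,  0.75437816],
       [ 0.        ,  0.        ,  0.        ,  1.        ]])}
top {'K': array([[384.31352917,   0.        , 322.47010259],
       [  0.        , 384.31352917, 201.40417892],
       [  0.        ,   0.        ,   1.        ]]), 'extrinsics': array([[ 0.00928332, -0.99862603,  0.05157403,  0.51297916],
       [-0.99986645, -0.00996385, -0.01295377,  0.02007378],
       [ 0.01344984, -0.05144689, -0.99858516,  1.27047824],
       [ 0.        ,  0.        ,  0.        ,  1.        ]])}
```

View pics/side0.png

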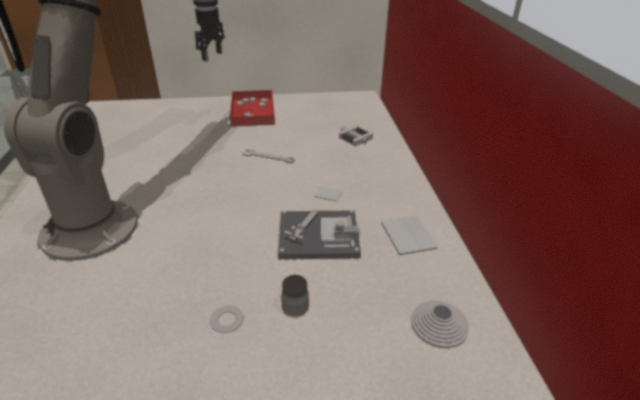

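View pics/top0.png

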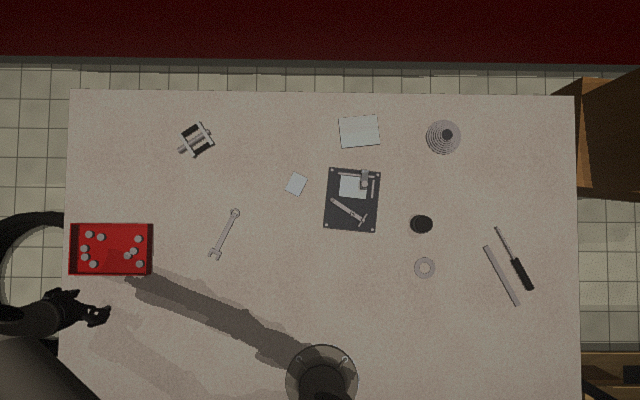

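Side view: the jig is near (320,233). Plate-like things are at (329,193, small), (340,230, on the jig) and (409,235, large). The middle-sized one is the one in the jig. I'll enlarge crops to confirm.

Run:
```python
import cv2
a=cv2.imread("pics/top0.png")[155:245,310:395]; cv2.imwrite("pics/top0c.png",cv2.resize(a,None,fx=6.6,fy=6.6,interpolation=cv2.INTER_CUBIC))
a=cv2.imread("pics/side0.png")[200:265,270:370]; cv2.imwrite("pics/side0c.png",cv2.resize(a,None,fx=8,fy=8,interpolation=cv2.INTER_CUBIC))
```

```text
(no output)
```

View pics/top0c.png

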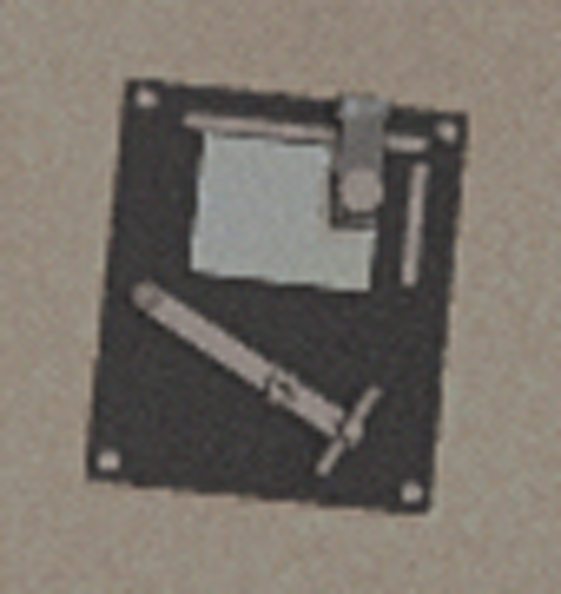

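View pics/side0c.png

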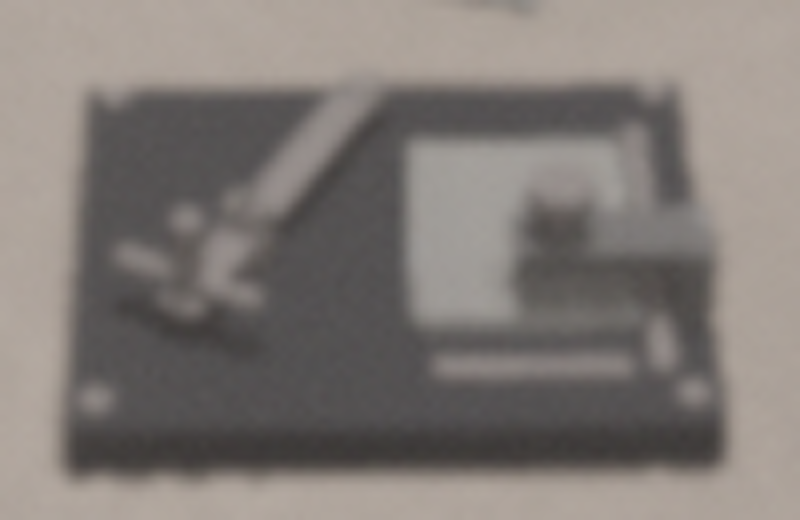

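```bash
cat > h.py <<'E'
import numpy as np
from station import imaging
from scipy.optimize import least_squares
C={n:imaging.get_calibration(n) for n in("side","top")}
def full(n,c,s,off): return (np.array(c)+.5)/s-.5+np.array(off)
def top(c): return ("top",full("top",c,6.6,(310,155)))
def side(c): return ("side",full("side",c,8,(270,200)))
def onz(p,z):
    n,uv=p; K=C[n]["K"];E=C[n]["extrinsics"]
    d=E[:3,:3]@np.linalg.solve(K,[uv[0],uv[1],1]); o=E[:3,3]
    return o+d*(z-o[2])/d[2]
def proj(n,X):
    K=C[n]["K"];E=C[n]["extrinsics"]; c=E[:3,:3].T@(np.asarray(X)-E[:3,3]); u=K@c; return u[:2]/u[2]
def tri(*ps):
    f=lambda X: np.concatenate([proj(n,X)-uv for n,uv in ps])
    r=least_squares(f,[.6,-.05,.05]); return r.x, np.round(r.fun,2)
E
python3 - <<'E'
from h import *
np.set_printoptions(precision=4,suppress=True)
tc=[(127,80),(467,113),(430,512),(88,480)]; sc=[(90,90),(678,88),(722,430),(65,430)]
T=np.array([onz(top(c),.02) for c in tc]); print("top corners\n",T,T.mean(0))
# side crop image: back-left= near(-x),+y ; back-right=+x+y; fr = +x-y; fl=-x-y
S=np.array([onz(side(c),.02) for c in sc]); print("side\n",S,S.mean(0))
for nm,P,a,b in (("t",T,(T[0]+T[1])/2,(T[2]+T[3])/2),("s",S,(S[1]+S[2])/2,(S[0]+S[3])/2)):
    d=a-b; print(nm,np.linalg.norm(d[:2]),np.degrees(np.arctan2(d[1],d[0])))
print("cap",onz(top((361,189)),.068),onz(side((560,183)),.068),tri(top((361,189)),side((560,183))))
print("plate",[onz(top(c),.026) for c in [(200,135),(370,292),(190,270)]])
print("plate side",[onz(side(c),.026) for c in [(405,138),(412,322)]])
print("pivot top",onz(top((280,388)),.034))
print("foot top",onz(top((148,295)),.035))
print("bar ends",onz(top((377,390)),.045),onz(top((320,472)),.045),onz(side((120,255)),.045))
print("post",onz(top((352,430)),.065),tri(top((352,430)),side((187,213))))
E
```

```text
top corners
 [[ 0.6916 -0.0159  0.02  ]
 [ 0.677  -0.1849  0.02  ]
 [ 0.4792 -0.167   0.02  ]
 [ 0.4934  0.0016  0.02  ]] [ 0.5853 -0.0915  0.02  ]
side
 [[ 0.4977 -0.0011  0.02  ]
 [ 0.6944 -0.0218  0.02  ]
 [ 0.6761 -0.1897  0.02  ]
 [ 0.4814 -0.1677  0.02  ]] [ 0.5874 -0.0951  0.02  ]
t 0.19878444645142163 -5.120776039736882
s 0.1968964497472722 -6.226213426263995
cap [ 0.6337 -0.1265  0.068 ] [ 0.6355 -0.127   0.068 ] (array([ 0.6349, -0.1267,  0.0677]), array([ 0.04, -0.37, -0.28,  0.03]))
plate [array([ 0.6638, -0.052 ,  0.026 ]), array([ 0.5871, -0.1362,  0.026 ]), array([ 0.597 , -0.0475,  0.026 ])]
plate side [array([ 0.5986, -0.0464,  0.026 ]), array([ 0.5893, -0.1376,  0.026 ])]
pivot top [ 0.5392 -0.0914  0.034 ]
foot top [ 0.584  -0.0266  0.035 ]
bar ends [ 0.5385 -0.1374  0.045 ] [ 0.4986 -0.11    0.045 ] [ 0.5016 -0.1185  0.045 ]
post [ 0.5189 -0.123   0.065 ] (array([ 0.521 , -0.1233,  0.0635]), array([ 0.03, -0.64, -0.49,  0.02]))
```

```bash
cat >> h.py <<'E'
from scipy.spatial.transform import Rotation as R
from station import bot
def st():
    o=bot.get_obs(); q=o["tool_rot"]; r=R.from_quat([q[1],q[2],q[3],q[0]]); M=r.as_matrix()
    return o,r,np.degrees(np.arctan2(M[1,0],M[0,0])),np.degrees(np.arccos(-M[2,2]))
def down(yaw): # x axis at yaw, z down
    y=np.radians(yaw); x=np.array([np.cos(y),np.sin(y),0]); z=np.array([0,0,-1.]); return R.from_matrix(np.c_[x,np.cross(z,x),z])
def plan(pts,N,nd=1):
    """pts: list of (pos,yaw) way targets, N rows each from previous"""
    o,r,_,_=st(); p=np.array(o["eef_pos"]); rows=[]
    for P,yaw in pts:
        P=np.array(P); rel=(r.inv()*down(yaw)).as_rotvec()
        p0=p;r0=r
        for i in range(1,N+1):
            pn=p0+(P-p0)*i/N; rn=r0*R.from_rotvec(rel*i/N)
            rows.append(np.r_[r.inv().apply(pn-p)*1000,np.degrees((r.inv()*rn).as_rotvec())]); p,r=pn,rn
    for k in rows: print(np.round(k,nd).tolist())
def show():
    o,r,y,t=st(); print("t %.2f pos %s yaw %.2f tilt %.2f F %s T %s w %.3f q %s"%(o["t"],np.round(o["eef_pos"],4),y,t,np.round(o["contact_force"],2),np.round(o["torque"],2),o["gripper_width"],np.round(o["q"],2)))
E
python3 -c "
from h import *
show(); plan([([.520,-.123,.14],-32)],24)"
```

```text
t 0.10 pos [0.3005 0.6038 0.2304] yaw 63.54 tilt 0.09 F [-0.11  0.05 -0.53] T [ 0.03 -0.04  0.  ] w 1.000 q [-1.22  0.48  0.02  1.56 -0.01  1.11 -0.08]
[-23.0, 21.7, 3.8, 0.0, 0.0, 4.0]
[-21.5, 23.2, 3.8, 0.0, 0.0, 4.0]
[-19.8, 24.7, 3.8, 0.0, 0.0, 4.0]
[-18.0, 26.0, 3.8, 0.0, 0.0, 4.0]
[-16.2, 27.2, 3.8, 0.0, 0.0, 4.0]
[-14.3, 28.2, 3.8, 0.0, 0.0, 4.0]
[-12.3, 29.1, 3.8, 0.0, 0.0, 4.0]
[-10.2, 29.9, 3.8, 0.0, 0.0, 4.0]
[-8.1, 30.6, 3.8, 0.0, 0.0, 4.0]
[-6.0, 31.1, 3.8, 0.0, 0.0, 4.0]
[-3.8, 31.4, 3.8, 0.0, 0.0, 4.0]
[-1.6, 31.6, 3.8, 0.0, 0.0, 4.0]
[0.6, 31.6, 3.8, 0.0, 0.0, 4.0]
[2.8, 31.5, 3.8, 0.0, 0.0, 4.0]
[4.9, 31.2, 3.8, 0.0, 0.0, 4.0]
[7.1, 30.8, 3.8, 0.0, 0.0, 4.0]
[9.2, 30.3, 3.8, 0.0, 0.0, 4.0]
[11.3, 29.5, 3.8, 0.0, 0.0, 4.0]
[13.3, 28.7, 3.8, 0.0, 0.0, 4.0]
[15.3, 27.7, 3.8, 0.0, 0.0, 4.0]
[17.2, 26.6, 3.8, 0.0, 0.0, 4.0]
[19.0, 25.3, 3.8, 0.0, 0.0, 4.0]
[20.7, 23.9, 3.8, 0.0, 0.0, 4.0]
[22.3, 22.4, 3.8, 0.0, 0.0, 4.0]
```

>>> apply_moves(
  increments=[
    [-23,22,2,0,0,4,0.67],
    [-21.5,23,2,0,0,4,0.67],
    [-20,25,2,0,0,4,0.67],
    [-18,26,2,0,0,4,0.67],
    [-16,27,2,0,0,4,0.67],
    [-14,28,2,0,0,4,0.67],
    [-12,29,2,0,0,4,0.67],
    [-10,30,2,0,0,4,0.67],
  ],
  grip_force=20,
)

```text
t: 1.1
eef_pos: [0.3715, 0.3546, 0.2108]
tool_rot: [0.002, 0.964, 0.265, -0.003]
contact_force: [0.1, 0.2, -0.8]
gripper_width: 0.163
```

>>> apply_moves(
  increments=[
    [-8,30.6,2,0,0,4,0.67],
    [-6,31,2,0,0,4,0.67],
    [-4,31.4,2,0,0,4,0.67],
    [-1.6,31.6,2,0,0,4,0.67],
    [0.6,31.6,2,0,0,4,0.67],
    [3,31.5,2,0,0,4,0.67],
    [5,31,2,0,0,4,0.67],
    [7,31,2,0,0,4,0.67],
  ],
)

```text
t: 2.1
eef_pos: [0.4402, 0.0943, 0.1951]
tool_rot: [0.003, 1.0, -0.029, -0.002]
contact_force: [0.3, -0.0, 1.3]
gripper_width: 0.165
```

```bash
python3 -c "
from h import *
show(); plan([([.520,-.123,.14],-32)],8)"
```

```text
t 2.10 pos [0.4402 0.0943 0.1951] yaw -3.28 tilt 0.40 F [ 0.26 -0.03  1.28] T [ 0.04 -0.03 -0.01] w 0.165 q [-0.75  0.15  0.44  2.13 -0.08  0.88 -0.32]
[11.5, 26.5, 7.0, 0.0, 0.0, 3.6]
[13.2, 25.7, 7.0, 0.0, 0.0, 3.6]
[14.8, 24.9, 7.0, 0.0, 0.0, 3.6]
[16.3, 23.9, 7.0, 0.0, 0.0, 3.6]
[17.8, 22.8, 6.9, 0.0, 0.0, 3.6]
[19.1, 21.7, 6.9, 0.0, 0.0, 3.6]
[20.5, 20.5, 6.9, 0.0, 0.0, 3.6]
[21.7, 19.1, 6.9, 0.0, 0.0, 3.6]
```

>>> apply_moves(
  increments=[
    [11.5,26.5,7,0,0,3.6,0.67],
    [13,25.7,7,0,0,3.6,0.67],
    [15,25,7,0,0,3.6,0.67],
    [16.5,24,7,0,0,3.6,0.67],
    [18,23,7,0,0,3.6,0.67],
    [19,22,7,0,0,3.6,0.67],
    [20.5,20.5,7,0,0,3.6,0.67],
    [22,19,7,0,0,3.6,0.67],
  ],
)

```text
t: 3.1
eef_pos: [0.517, -0.1425, 0.1392]
tool_rot: [0.003, 0.956, -0.295, 0.0]
contact_force: [0.2, 0.3, 1.0]
gripper_width: 0.164
```

Run:
```python
from h import *
import cv2
show(); plan([([.520,-.123,.085],-32)],8)
a=imaging.read_camera("top")[170:250,310:410];cv2.imwrite("pics/top1c.png",cv2.resize(a,None,fx=6,fy=6,interpolation=cv2.INTER_CUBIC)[:,:,::-1])
a=imaging.read_camera("side")[150:270,260:380];cv2.imwrite("pics/side1c.png",cv2.resize(a,None,fx=5,fy=5,interpolation=cv2.INTER_CUBIC)[:,:,::-1])
```

```text
t 3.10 pos [ 0.517  -0.1425  0.1392] yaw -34.26 tilt 0.31 F [0.16 0.25 0.98] T [-0.01 -0.   -0.03] w 0.164 q [-0.33  0.41  0.61  2.01 -0.31  0.81 -0.14]
[-1.1, -2.3, 6.8, 0.0, -0.0, -0.3]
[-1.1, -2.3, 6.8, 0.0, -0.0, -0.3]
[-1.1, -2.3, 6.8, 0.0, -0.0, -0.3]
[-1.0, -2.3, 6.8, 0.0, -0.0, -0.3]
[-1.0, -2.3, 6.8, 0.0, -0.0, -0.3]
[-1.0, -2.3, 6.8, 0.0, -0.0, -0.3]
[-1.0, -2.3, 6.8, 0.0, -0.0, -0.3]
[-1.0, -2.3, 6.8, 0.0, -0.0, -0.3]
```

View pics/side1c.png

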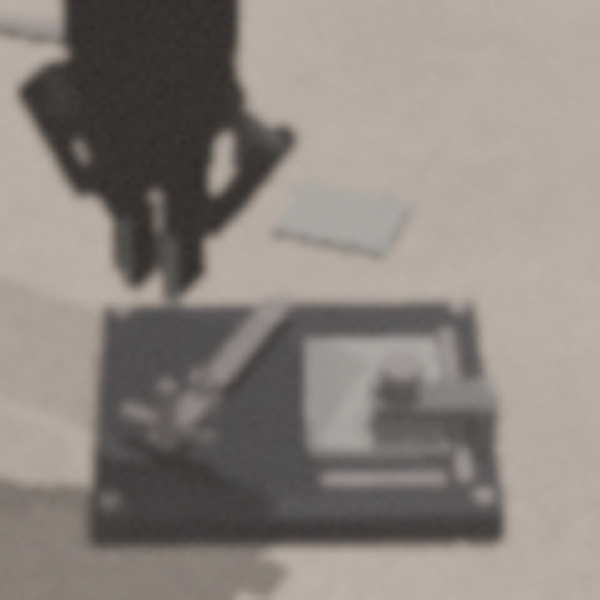

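View pics/top1c.png

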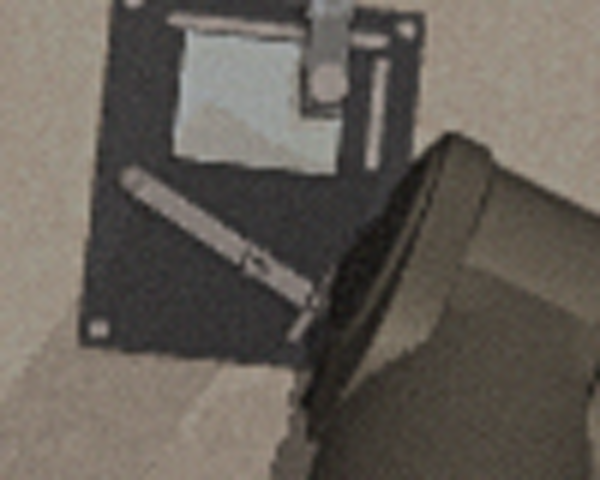

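>>> apply_moves(
  increments=[
    [-1,-2.3,7,0,0,0,0.6],
    [-1,-2.3,7,0,0,0,0.6],
    [-1,-2.3,7,0,0,0,0.6],
    [-1,-2.3,7,0,0,-0.3,0.6],
    [-1,-2.3,7,0,0,0,0.6],
    [-1,-2.3,7,0,0,-0.3,0.6],
    [-1,-2.3,7,0,0,-0.3,0.6],
    [-1,-2.3,7,0,0,-0.3,0.6],
  ],
)

```text
t: 4.2
eef_pos: [0.5198, -0.1223, 0.0792]
tool_rot: [0.003, 0.959, -0.284, 0.0]
contact_force: [-0.2, 0.4, -0.7]
gripper_width: 0.199
```

Run:
```python
from h import *
import cv2
show(); plan([([.520,-.123,.07],-32)],4)
a=imaging.read_camera("side")[190:270,265:365];cv2.imwrite("pics/side2c.png",cv2.resize(a,None,fx=8,fy=7,interpolation=cv2.INTER_CUBIC)[:,:,::-1])
```

```text
t 4.20 pos [ 0.5198 -0.1223  0.0792] yaw -33.02 tilt 0.35 F [-0.2   0.37 -0.68] T [-0.01  0.01  0.01] w 0.199 q [-0.31  0.5   0.54  2.05 -0.39  0.69 -0.1 ]
[0.1, 0.1, 2.3, 0.1, -0.0, -0.3]
[0.1, 0.1, 2.3, 0.1, -0.0, -0.3]
[0.1, 0.1, 2.3, 0.1, -0.0, -0.3]
[0.1, 0.1, 2.3, 0.1, -0.0, -0.3]
```

View pics/side2c.png

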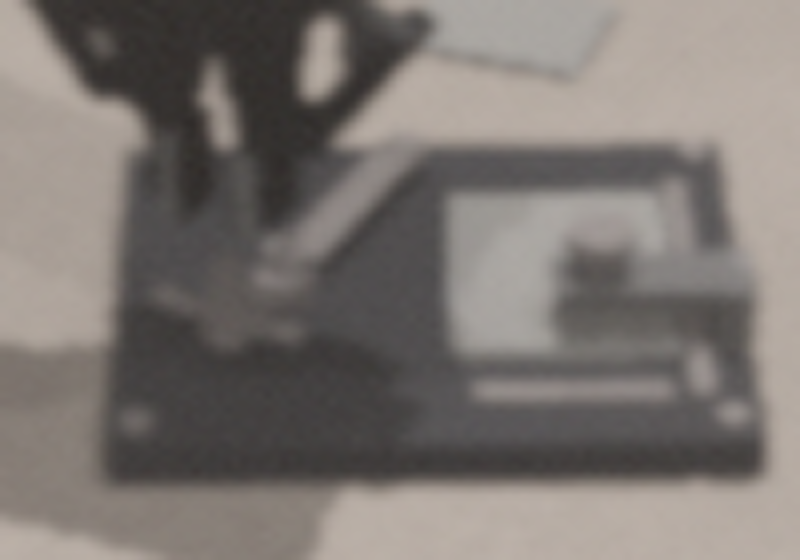

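>>> apply_moves(
  increments=[
    [0,0,2,0,0,0,0.6],
    [0,0,2,0,0,0,0.6],
    [0,0,2,0,0,0,0.6],
    [0,0,2,0,0,0,0.6],
    [0,0,2,0,0,0,0.6],
    [0,0,2,0,0,0,0.6],
    [0,0,2,0,0,0,0.6],
    [0,0,0,0,0,0,0.6],
  ],
)

```text
t: 5.25
eef_pos: [0.5196, -0.1223, 0.0637]
tool_rot: [0.003, 0.959, -0.284, 0.0]
contact_force: [-0.2, -0.2, -0.4]
gripper_width: 0.199
```

Run:
```python
from h import *
import cv2
show()
a=imaging.read_camera("side")[190:270,265:365];cv2.imwrite("pics/side3c.png",cv2.resize(a,None,fx=8,fy=7,interpolation=cv2.INTER_CUBIC)[:,:,::-1])
show()
```

```text
t 5.25 pos [ 0.5196 -0.1223  0.0637] yaw -33.02 tilt 0.36 F [-0.22 -0.19 -0.44] T [ 0.01 -0.01  0.03] w 0.199 q [-0.29  0.53  0.52  2.05 -0.41  0.66 -0.09]
t 5.30 pos [ 0.5197 -0.1223  0.0638] yaw -33.01 tilt 0.36 F [ 0.   -0.06  0.64] T [-0.01 -0.02  0.01] w 0.197 q [-0.29  0.53  0.52  2.05 -0.41  0.66 -0.09]
```

View pics/side3c.png

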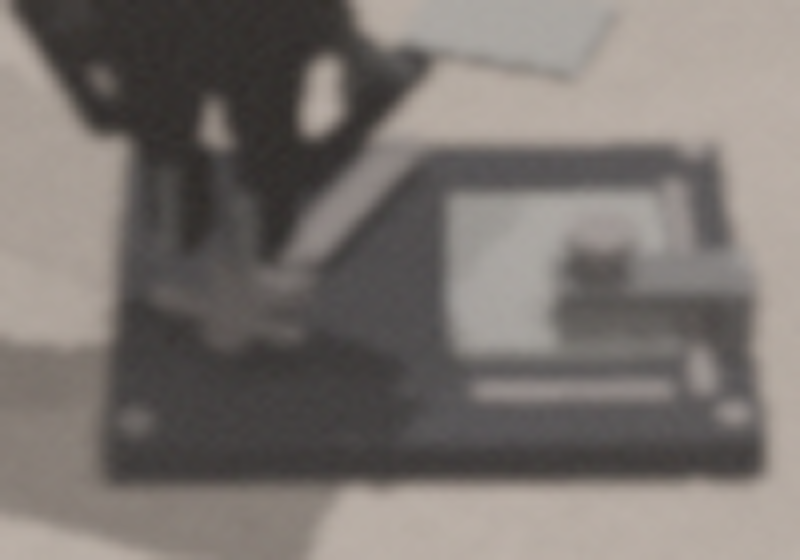

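>>> apply_moves(
  increments=[
    [0,0,1.5,0,0,0,0.6],
    [0,0,1.5,0,0,0,0.6],
    [0,0,1.5,0,0,0,0.6],
    [0,0,1.5,0,0,0,0.6],
    [0,0,1.5,0,0,0,0.6],
    [0,0,1.5,0,0,0,0.6],
    [0,0,1.5,0,0,0,0.6],
    [0,0,0,0,0,0,0.6],
  ],
)

```text
t: 6.3
eef_pos: [0.5197, -0.1224, 0.0526]
tool_rot: [0.003, 0.959, -0.284, 0.0]
contact_force: [-0.2, -0.2, 0.2]
gripper_width: 0.202
```

>>> apply_moves(
  increments=[
    [0,0,1,0,0,0,0.6],
    [0,0,1,0,0,0,0.6],
    [0,0,1,0,0,0,0.6],
    [0,0,1,0,0,0,0.6],
    [0,0,1,0,0,0,0.6],
    [0,0,1,0,0,0,0.6],
    [0,0,0,0,0,0,0.6],
    [0,0,0,0,0,0,0.6],
  ],
)

```text
t: 7.3
eef_pos: [0.5198, -0.1224, 0.0462]
tool_rot: [0.003, 0.959, -0.284, 0.0]
contact_force: [-0.1, 0.3, -0.8]
gripper_width: 0.202
```

Run:
```python
from h import *
import cv2
show()
a=imaging.read_camera("side")[190:270,265:365];cv2.imwrite("pics/side4c.png",cv2.resize(a,None,fx=8,fy=7,interpolation=cv2.INTER_CUBIC)[:,:,::-1])
show()
```

```text
t 7.30 pos [ 0.5198 -0.1224  0.0462] yaw -33.02 tilt 0.36 F [-0.11  0.34 -0.8 ] T [ 0.06 -0.01 -0.  ] w 0.202 q [-0.27  0.56  0.49  2.06 -0.43  0.63 -0.07]
t 7.35 pos [ 0.5198 -0.1224  0.0462] yaw -33.01 tilt 0.36 F [-0.1  -0.17  1.23] T [-0.02 -0.04 -0.  ] w 0.202 q [-0.27  0.56  0.49  2.06 -0.43  0.63 -0.07]
```

View pics/side4c.png

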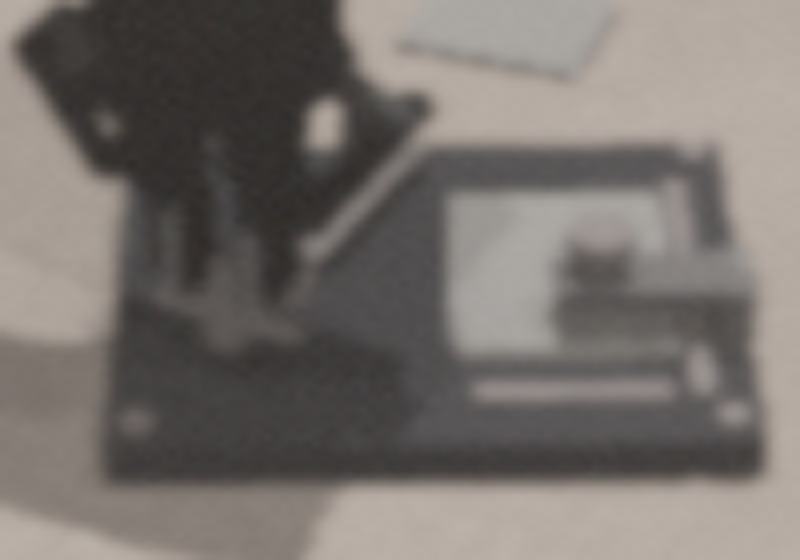

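>>> apply_moves(
  increments=[
    [0,0,0.5,0,0,0,0.6],
    [0,0,0.5,0,0,0,0.6],
    [0,0,0.5,0,0,0,0.6],
    [0,0,0.5,0,0,0,0.6],
    [0,0,0.5,0,0,0,0.6],
    [0,0,0.5,0,0,0,0.6],
    [0,0,0,0,0,0,0.6],
    [0,0,0,0,0,0,0.6],
  ],
)

```text
t: 8.35
eef_pos: [0.5199, -0.1224, 0.0431]
tool_rot: [0.003, 0.959, -0.284, 0.0]
contact_force: [-0.6, 0.4, 0.5]
gripper_width: 0.199
```

>>> apply_moves(
  increments=[
    [0,0,0.5,0,0,0,0.6],
    [0,0,0.5,0,0,0,0.6],
    [0,0,0.5,0,0,0,0.6],
    [0,0,0.5,0,0,0,0.6],
    [0,0,0,0,0,0,0.6],
    [0,0,0,0,0,0,0.6],
    [0,0,0,0,0,0,0.6],
    [0,0,0,0,0,0,0.6],
  ],
)

```text
t: 9.35
eef_pos: [0.5199, -0.1224, 0.041]
tool_rot: [0.003, 0.959, -0.284, 0.0]
contact_force: [0.4, 0.2, 0.6]
gripper_width: 0.201
```

```bash
cat >> h.py <<'E'
def force(n=4):
    F=[st()[0]["contact_force"]]
    for i in range(n):
        imaging.read_camera("side"); F.append(st()[0]["contact_force"])
    F=np.array(F); print("meanF",np.round(F.mean(0),2),"z",np.round(F[:,2],1)); show()
E
python3 -c "
from h import *
force()"
```

```text
meanF [-0.35 -0.14  0.38] z [ 0.6 -0.5  0.3  0.7  0.8]
t 9.55 pos [ 0.5199 -0.1224  0.041 ] yaw -33.01 tilt 0.35 F [-1.2  -0.96  0.8 ] T [ 0.03 -0.02 -0.02] w 0.201 q [-0.27  0.56  0.49  2.06 -0.43  0.62 -0.06]
```

>>> apply_moves(
  increments=[
    [0,0,0.5,0,0,0,0.6],
    [0,0,0.5,0,0,0,0.6],
    [0,0,0.5,0,0,0,0.6],
    [0,0,0.5,0,0,0,0.6],
    [0,0,0,0,0,0,0.6],
    [0,0,0,0,0,0,0.6],
    [0,0,0,0,0,0,0.6],
    [0,0,0,0,0,0,0.6],
  ],
)

```text
t: 10.55
eef_pos: [0.5199, -0.1225, 0.0392]
tool_rot: [0.003, 0.959, -0.284, 0.0]
contact_force: [-0.7, 0.4, 2.1]
gripper_width: 0.205
```

```bash
python3 -c "
from h import *
force(2)"
```

```text
meanF [-0.85  0.27  2.51] z [2.1 2.9 2.6]
t 10.65 pos [ 0.5199 -0.1224  0.0392] yaw -33.02 tilt 0.33 F [-0.24  1.32  2.58] T [0.11 0.11 0.01] w 0.201 q [-0.26  0.57  0.48  2.06 -0.44  0.61 -0.06]
```

>>> apply_moves(
  increments=[
    [0,0,0.5,0,0,0,0.6],
    [0,0,0.5,0,0,0,0.6],
    [0,0,0,0,0,0,0.6],
    [0,0,0,0,0,0,0.6],
    [0,0,0,0,0,0,0.6],
    [0,0,0,0,0,0,0.6],
    [0,0,0,0,0,0,0.6],
    [0,0,0,0,0,0,0.6],
  ],
)

```text
t: 11.65
eef_pos: [0.5199, -0.1226, 0.0385]
tool_rot: [0.003, 0.959, -0.284, 0.0]
contact_force: [-2.8, 0.4, 3.1]
gripper_width: 0.202
```

```bash
python3 -c "
from h import *
force(2)"
```

```text
meanF [-1.76  0.23  4.43] z [3.1 5.6 4.5]
t 11.75 pos [ 0.5199 -0.1226  0.0385] yaw -33.03 tilt 0.32 F [-1.41  0.02  4.55] T [0.04 0.37 0.02] w 0.201 q [-0.26  0.57  0.48  2.06 -0.44  0.61 -0.06]
```

>>> apply_moves(
  increments=[
    [0,0,0.2,0,0,0,0.6],
    [0,0,0.2,0,0,0,0.6],
    [0,0,0.2,0,0,0,0.6],
    [0,0,0.2,0,0,0,0.6],
    [0,0,0.2,0,0,0,0.6],
    [0,0,0.2,0,0,0,0.6],
    [0,0,0.2,0,0,0,0.6],
    [0,0,0.2,0,0,0,0.6],
  ],
)

```text
t: 12.75
eef_pos: [0.5199, -0.1228, 0.0375]
tool_rot: [0.003, 0.959, -0.284, 0.0]
contact_force: [-2.4, 0.5, 7.0]
gripper_width: 0.204
```

```bash
python3 -c "
from h import *
force(4)"
```

```text
meanF [-1.88  0.09  6.83] z [7.  7.  6.5 6.8 6.8]
t 12.95 pos [ 0.5199 -0.1227  0.0375] yaw -33.05 tilt 0.29 F [-2.33 -0.49  6.82] T [ 0.06  0.46 -0.04] w 0.196 q [-0.26  0.57  0.48  2.06 -0.44  0.61 -0.06]
```

>>> apply_moves(
  increments=[
    [0,0,0.25,0,0,0,0.6],
    [0,0,0.25,0,0,0,0.6],
    [0,0,0.25,0,0,0,0.6],
    [0,0,0.25,0,0,0,0.6],
    [0,0,0.25,0,0,0,0.6],
    [0,0,0.25,0,0,0,0.6],
    [0,0,0.25,0,0,0,0.6],
    [0,0,0.25,0,0,0,0.6],
  ],
)

```text
t: 13.95
eef_pos: [0.5199, -0.1229, 0.0371]
tool_rot: [0.002, 0.959, -0.285, 0.0]
contact_force: [-2.6, 1.7, 6.6]
gripper_width: 0.203
```

```bash
python3 -c "
from h import *
force(4)"
```

```text
meanF [-2.05  0.7   7.64] z [6.6 8.2 7.6 8.5 7.3]
t 14.15 pos [ 0.5199 -0.1229  0.0371] yaw -33.06 tilt 0.21 F [-2.6   0.87  7.31] T [ 0.09  0.51 -0.01] w 0.203 q [-0.26  0.57  0.48  2.06 -0.44  0.61 -0.05]
```

>>> apply_moves(
  increments=[
    [0,0,0.35,0,0,0,0.6],
    [0,0,0.35,0,0,0,0.6],
    [0,0,0.35,0,0,0,0.6],
    [0,0,0.35,0,0,0,0.6],
    [0,0,0.35,0,0,0,0.6],
    [0,0,0.35,0,0,0,0.6],
    [0,0,0.35,0,0,0,0.6],
    [0,0,0.35,0,0,0,0.6],
  ],
)

```text
t: 15.15
eef_pos: [0.52, -0.123, 0.0365]
tool_rot: [0.001, 0.959, -0.285, 0.0]
contact_force: [-2.1, 0.6, 7.8]
gripper_width: 0.196
```

```bash
python3 -c "
from h import *
force(4)"
```

```text
meanF [-2.16  1.13  8.49] z [7.8 8.7 8.6 9.1 8.2]
t 15.35 pos [ 0.52   -0.123   0.0365] yaw -33.08 tilt 0.10 F [-1.85  2.27  8.23] T [ 0.19  0.61 -0.04] w 0.195 q [-0.26  0.57  0.48  2.06 -0.44  0.61 -0.05]
```

>>> apply_moves(
  increments=[
    [-1,0,0.42,0,0,1,0.6],
    [-1,0,0.42,0,0,1,0.6],
    [-1,0,0.42,0,0,1,0.6],
    [-1,0,0.42,0,0,1,0.6],
    [-1,0,0.42,0,0,1,0.6],
    [-1,0,0.42,0,0,1,0.6],
    [-1,0,0.42,0,0,1,0.6],
    [-1,0,0.42,0,0,1,0.6],
  ],
)

```text
t: 16.35
eef_pos: [0.5198, -0.1234, 0.0373]
tool_rot: [0.001, 0.935, -0.354, 0.008]
contact_force: [-1.0, -1.2, 7.5]
gripper_width: 0.202
```

```bash
cat >> h.py <<'E'
PIV=np.array([.540,-.0905])
def arc():
    o=st()[0]; d=PIV-o["eef_pos"][:2]; a=np.degrees(np.arctan2(d[1],d[0])); print("rad %.1f mm, clip ang(world) %.1f -> stage %.1f; yaw+90 %.1f"%(1000*np.hypot(*d),a,a+5.5,st()[2]+90))
E
python3 -c "
from h import *
force(4);arc()"
```

```text
meanF [-0.67 -1.09  7.4 ] z [7.5 7.3 7.3 7.7 7.1]
t 16.55 pos [ 0.5199 -0.1234  0.0373] yaw -41.40 tilt 0.93 F [-1.24 -0.71  7.13] T [-0.21  0.29  0.02] w 0.200 q [-0.29  0.57  0.52  2.07 -0.48  0.6  -0.16]
rad 38.6 mm, clip ang(world) 58.5 -> stage 64.0; yaw+90 48.6
```

>>> apply_moves(
  increments=[
    [-1,0,0.35,0,0,0,0.6],
    [-1,0,0.35,0,0,0,0.6],
    [-1,0,0.35,0,0,0,0.6],
    [-1,0,0.35,0,0,0,0.6],
    [0,0,0.35,0,0,0,0.6],
    [0,0,0.35,0,0,0,0.6],
    [0,0,0.35,0,0,0,0.6],
    [0,0,0.35,0,0,0,0.6],
  ],
)

```text
t: 17.55
eef_pos: [0.52, -0.1238, 0.0371]
tool_rot: [0.002, 0.935, -0.354, 0.012]
contact_force: [-2.6, 1.0, 7.4]
gripper_width: 0.2
```

```bash
python3 -c "
from h import *
force(3);arc()"
```

```text
meanF [-2.69  0.88  7.75] z [7.4 8.  7.6 8. ]
t 17.70 pos [ 0.52   -0.1239  0.037 ] yaw -41.51 tilt 1.37 F [-2.98  0.84  8.03] T [0.09 0.6  0.  ] w 0.195 q [-0.29  0.57  0.51  2.08 -0.49  0.59 -0.16]
rad 38.9 mm, clip ang(world) 59.0 -> stage 64.5; yaw+90 48.5
```

Run:
```python
from h import *
import cv2
a=imaging.read_camera("side")[190:270,265:365];cv2.imwrite("pics/side5c.png",cv2.resize(a,None,fx=8,fy=7,interpolation=cv2.INTER_CUBIC)[:,:,::-1])
a=imaging.read_camera("top")[155:245,310:395]; cv2.imwrite("pics/top5c.png",cv2.resize(a,None,fx=6.6,fy=6.6,interpolation=cv2.INTER_CUBIC)[:,:,::-1])
```

```text
(no output)
```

View pics/side5c.png

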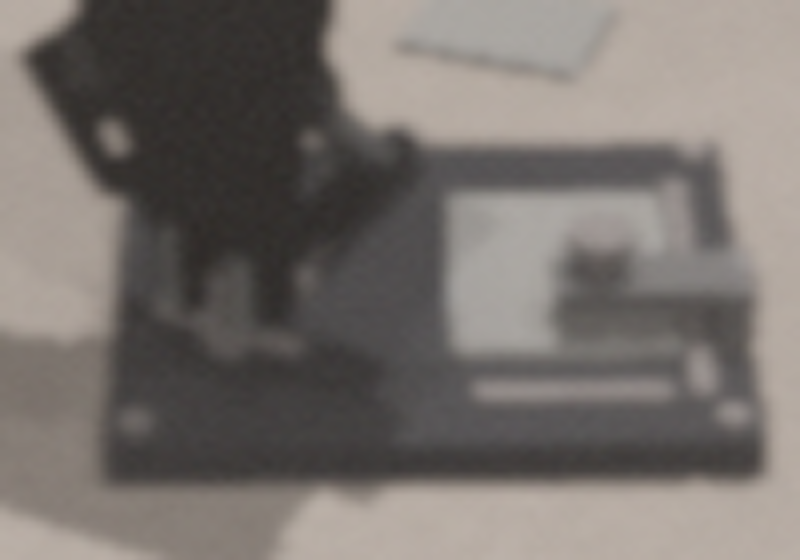

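View pics/top5c.png

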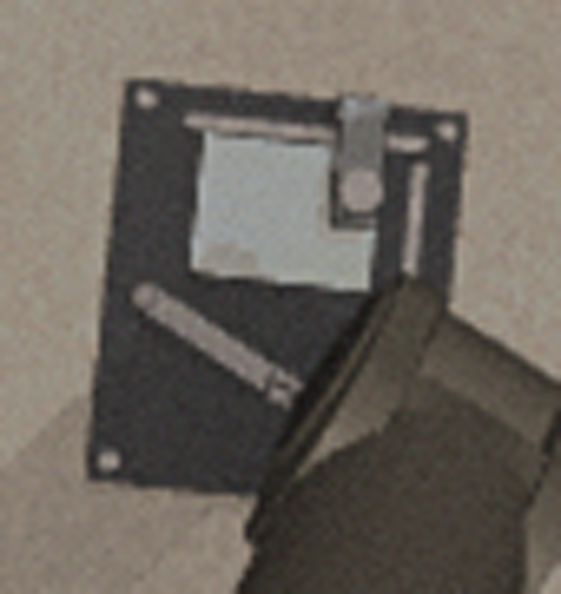

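```bash
python3 -c "
from h import *
o=st()[0]; plan([(o['eef_pos'],-41.5)],1,2)"
```

```text
[0.0, 0.0, 0.0, -0.31, -1.34, -0.01]
```

>>> apply_moves(
  increments=[
    [-2.5,0,0.35,-0.1,-0.5,0,0.6],
    [-2.5,0,0.35,-0.1,-0.5,0,0.6],
    [-2.5,0,0.35,-0.1,-0.5,0,0.6],
    [-2.5,0,0.35,0,-0.5,0,0.6],
    [-2.5,0,0.35,0,-0.5,0,0.6],
    [0,0,0.35,0,0,0,0.6],
    [0,0,0.35,0,0,0,0.6],
    [0,0,0.35,0,0,0,0.6],
  ],
)

```text
t: 18.8
eef_pos: [0.518, -0.1215, 0.0376]
tool_rot: [-0.003, 0.934, -0.356, -0.001]
contact_force: [-0.9, -1.4, 6.7]
gripper_width: 0.203
```

```bash
python3 -c "
from h import *
force(3);arc();o=st()[0]; plan([(o['eef_pos'],st()[2])],1,2)"
```

```text
meanF [-0.57 -0.59  6.47] z [6.7 5.9 6.6 6.7]
t 18.95 pos [ 0.5181 -0.1215  0.0376] yaw -41.71 tilt 0.31 F [-0.4  -0.17  6.66] T [-0.26  0.12  0.02] w 0.194 q [-0.28  0.58  0.51  2.07 -0.49  0.62 -0.16]
rad 38.0 mm, clip ang(world) 54.7 -> stage 60.2; yaw+90 48.3
[0.0, 0.0, 0.0, -0.25, 0.19, -0.0]
```

>>> apply_moves(
  increments=[
    [-3,0,0.45,0,0,0,0.6],
    [-3,0,0.45,0,0,0,0.6],
    [-3,0,0.45,0,0,0,0.6],
    [-3,0,0.45,0,0,0,0.6],
    [-3,0,0.45,0,0,0,0.6],
    [-3,0,0.45,0,0,0,0.6],
    [-3,0,0.45,0,0,0,0.6],
    [-3,0,0.45,0,0,0,0.6],
  ],
)

```text
t: 19.95
eef_pos: [0.5106, -0.1115, 0.0379]
tool_rot: [-0.002, 0.934, -0.358, 0.012]
contact_force: [2.4, -4.3, 4.6]
gripper_width: 0.202
```

```bash
python3 -c "
from h import *
force(2);arc();o=st()[0]; plan([(o['eef_pos'],st()[2])],1,2)"
```

```text
meanF [ 2.2  -3.83  4.99] z [4.6 5.3 5.1]
t 20.05 pos [ 0.5105 -0.1113  0.0379] yaw -41.92 tilt 1.36 F [ 2.27 -3.28  5.06] T [-0.65 -0.53 -0.04] w 0.199 q [-0.31  0.55  0.51  2.11 -0.49  0.57 -0.18]
rad 36.2 mm, clip ang(world) 35.2 -> stage 40.7; yaw+90 48.1
[0.0, 0.0, 0.0, -0.67, -1.18, 0.01]
```

>>> apply_moves(
  increments=[
    [0,0.2,0.4,-0.1,-0.2,1,0.6],
    [0,0.2,0.4,-0.1,-0.2,1,0.6],
    [0,0.2,0.4,-0.1,-0.2,1,0.6],
    [0,0.2,0.4,-0.1,-0.2,1,0.6],
    [0,0.2,0.4,-0.1,-0.2,1,0.6],
    [0,0,0.4,-0.1,-0.2,1,0.6],
    [0,0,0.4,0,0,1,0.6],
    [0,0,0.4,0,0,1,0.6],
  ],
)

```text
t: 21.05
eef_pos: [0.5102, -0.1099, 0.036]
tool_rot: [-0.003, 0.906, -0.423, -0.002]
contact_force: [-1.0, -1.4, 9.7]
gripper_width: 0.2
```

Run:
```python
from h import *
import cv2
force(1);arc();o=st()[0]; plan([(o['eef_pos'],st()[2])],1,2)
a=imaging.read_camera("side")[190:270,265:365];cv2.imwrite("pics/side6c.png",cv2.resize(a,None,fx=8,fy=7,interpolation=cv2.INTER_CUBIC)[:,:,::-1])
a=imaging.read_camera("top")[155:245,310:395]; cv2.imwrite("pics/top6c.png",cv2.resize(a,None,fx=6.6,fy=6.6,interpolation=cv2.INTER_CUBIC)[:,:,::-1])
```

```text
meanF [-1.07 -0.91 10.14] z [ 9.7 10.6]
t 21.10 pos [ 0.5102 -0.1099  0.036 ] yaw -50.14 tilt 0.40 F [-1.13 -0.44 10.59] T [-0.21  0.18  0.09] w 0.200 q [-0.33  0.58  0.55  2.09 -0.53  0.61 -0.28]
rad 35.6 mm, clip ang(world) 33.1 -> stage 38.6; yaw+90 39.9
[0.0, 0.0, 0.0, -0.22, 0.34, -0.0]
```

View pics/side6c.png

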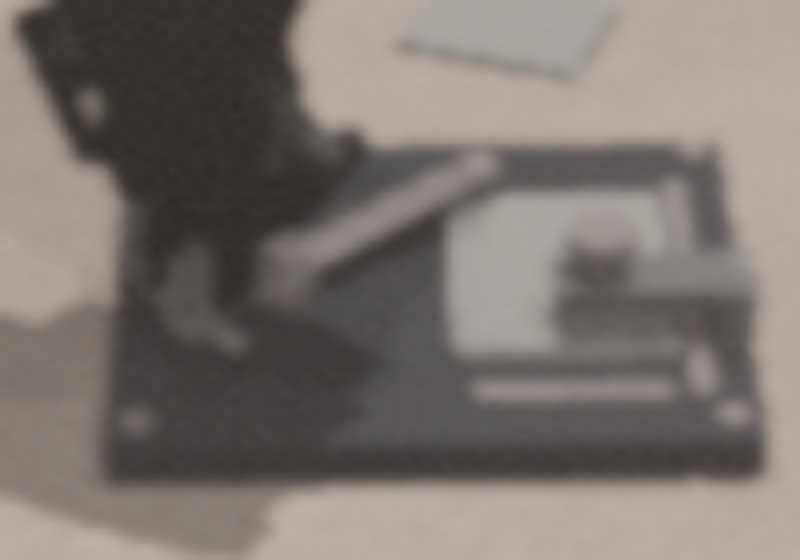

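View pics/top6c.png

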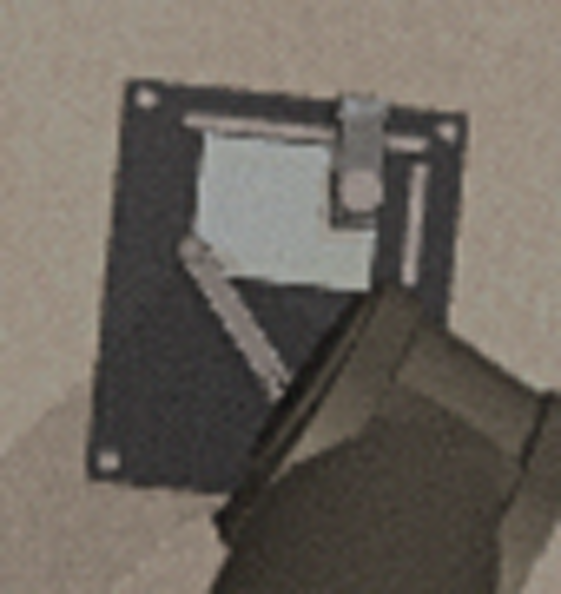

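>>> apply_moves(
  increments=[
    [-2,0.3,0.48,0,-0.15,1,0.6],
    [-2,0.3,0.48,0,-0.15,1,0.6],
    [-2,0.3,0.48,0,-0.15,1,0.6],
    [-2,0.3,0.48,0,-0.15,1,0.6],
    [0,0,0.36,0,0,0,0.6],
    [0,0,0.36,0,0,0,0.6],
    [0,0,0.36,0,0,0,0.6],
    [0,0,0.36,0,0,0,0.6],
  ],
)

```text
t: 22.2
eef_pos: [0.5083, -0.1063, 0.0361]
tool_rot: [-0.007, 0.889, -0.457, -0.003]
contact_force: [-0.9, -1.5, 10.4]
gripper_width: 0.2
```

Run:
```python
from h import *
import cv2
force(1);arc();o=st()[0]; plan([(o['eef_pos'],st()[2])],1,2)
a=imaging.read_camera("top")[155:245,310:395]; cv2.imwrite("pics/top7c.png",cv2.resize(a,None,fx=6.6,fy=6.6,interpolation=cv2.INTER_CUBIC)[:,:,::-1])
```

```text
meanF [-0.88 -1.06 10.49] z [10.4 10.6]
t 22.25 pos [ 0.5084 -0.1063  0.0361] yaw -54.40 tilt 0.83 F [-0.9  -0.6  10.58] T [-0.31  0.17 -0.03] w 0.200 q [-0.34  0.58  0.56  2.1  -0.55  0.62 -0.34]
rad 35.4 mm, clip ang(world) 26.6 -> stage 32.1; yaw+90 35.6
[0.0, 0.0, 0.0, -0.51, 0.65, -0.0]
```

View pics/top7c.png

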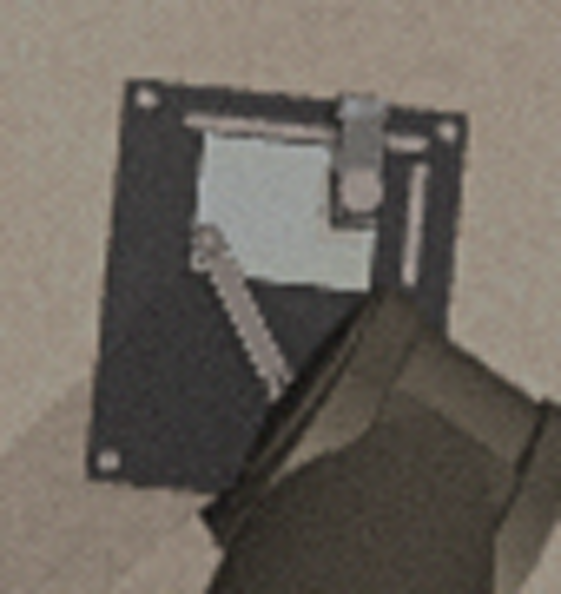

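>>> apply_moves(
  increments=[
    [-2.5,0.4,0.47,-0.1,0,1.5,0.6],
    [-2.5,0.4,0.47,-0.1,0,1.5,0.6],
    [-2.5,0.4,0.47,-0.1,0,1.5,0.6],
    [-2.5,0.4,0.47,-0.1,0,1.5,0.6],
    [-2.5,0.4,0.47,0,0,1.5,0.6],
    [-2.5,0.4,0.47,0,0,1.5,0.6],
    [0,0,0.38,0,0,0,0.6],
    [0,0,0.38,0,0,0,0.6],
  ],
)

```text
t: 23.3
eef_pos: [0.5055, -0.0981, 0.0365]
tool_rot: [-0.005, 0.848, -0.53, 0.002]
contact_force: [-0.5, -0.6, 8.9]
gripper_width: 0.199
```

Run:
```python
from h import *
force(1);arc();o=st()[0]; plan([(o['eef_pos'],st()[2])],1,2)
```

```text
meanF [-0.25 -0.9   9.12] z [8.9 9.4]
t 23.35 pos [ 0.5055 -0.0982  0.0364] yaw -63.96 tilt 0.61 F [-0.   -1.19  9.37] T [-0.29  0.21 -0.05] w 0.200 q [-0.4   0.58  0.61  2.12 -0.6   0.61 -0.48]
rad 35.4 mm, clip ang(world) 12.5 -> stage 18.0; yaw+90 26.0
[0.0, 0.0, 0.0, -0.6, 0.1, -0.0]
```

>>> apply_moves(
  increments=[
    [-2.5,0.5,0.52,-0.1,0,2.2,0.6],
    [-2.5,0.5,0.52,-0.1,0,2.2,0.6],
    [-2.5,0.5,0.52,-0.1,0,2.2,0.6],
    [-2.5,0.5,0.52,-0.1,0,2.2,0.6],
    [-2.5,0.5,0.52,-0.1,0,2.2,0.6],
    [-2.5,0.5,0.52,-0.1,0,2.2,0.6],
    [-2.5,0.5,0.52,0,0,2.2,0.6],
    [0,0,0.4,0,0,0,0.6],
  ],
)

```text
t: 24.35
eef_pos: [0.5059, -0.0879, 0.0366]
tool_rot: [-0.004, 0.765, -0.644, 0.008]
contact_force: [-1.2, 0.3, 9.0]
gripper_width: 0.198
```

Run:
```python
from h import *
import cv2
force(1);arc();o=st()[0]; plan([(o['eef_pos'],st()[2])],1,2)
a=imaging.read_camera("top")[155:245,310:395]; cv2.imwrite("pics/top8c.png",cv2.resize(a,None,fx=6.6,fy=6.6,interpolation=cv2.INTER_CUBIC)[:,:,::-1])
```

```text
meanF [-0.8  -0.24  8.59] z [9.  8.2]
t 24.40 pos [ 0.5058 -0.0879  0.0365] yaw -80.21 tilt 1.03 F [-0.42 -0.78  8.16] T [-0.24  0.03 -0.09] w 0.200 q [-0.49  0.6   0.69  2.13 -0.67  0.61 -0.72]
rad 34.3 mm, clip ang(world) -4.4 -> stage 1.1; yaw+90 9.8
[0.0, 0.0, 0.0, -0.93, -0.44, 0.0]
```

View pics/top8c.png

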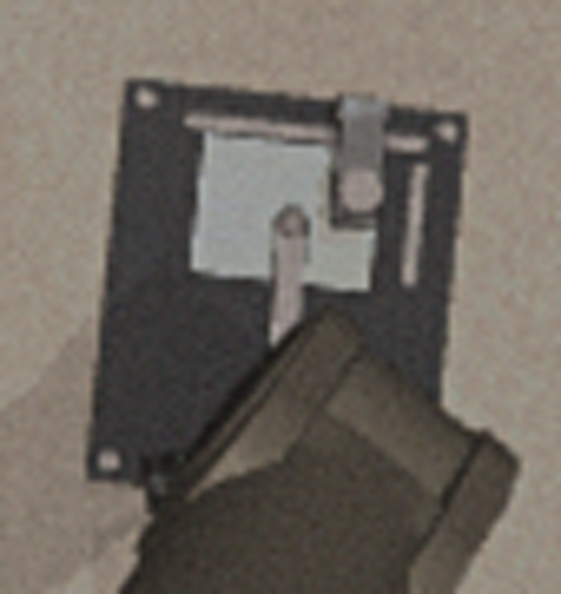

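>>> apply_moves(
  increments=[
    [0,0,-0.4,0,0,0,0.6],
    [0,0,-0.4,0,0,0,0.6],
    [0,0,-0.5,0,0,0,0.6],
    [0,0,-0.7,0,0,0,0.6],
    [0.5,0,-1,0,0,0,0.6],
    [0.5,0,-1.5,-0.3,-0.2,0,0.6],
    [0.5,0,-2,-0.3,-0.2,0,0.6],
    [0.5,0,-2,-0.3,0,0,0.6],
  ],
)

```text
t: 25.45
eef_pos: [0.5038, -0.0885, 0.044]
tool_rot: [0.001, 0.765, -0.644, -0.003]
contact_force: [-0.6, 0.2, 0.3]
gripper_width: 0.205
```

Run:
```python
from h import *
import cv2
force(1);arc();o=st()[0]; plan([(o['eef_pos'],st()[2])],1,2)
a=imaging.read_camera("side")[190:270,265:365];cv2.imwrite("pics/side9c.png",cv2.resize(a,None,fx=8,fy=7,interpolation=cv2.INTER_CUBIC)[:,:,::-1])
```

```text
meanF [-0.51 -0.29  0.16] z [0.3 0. ]
t 25.50 pos [ 0.5042 -0.0885  0.0442] yaw -80.19 tilt 0.31 F [-0.43 -0.74  0.  ] T [ 0.05 -0.06  0.01] w 0.201 q [-0.49  0.6   0.71  2.12 -0.65  0.66 -0.74]
rad 35.9 mm, clip ang(world) -3.1 -> stage 2.4; yaw+90 9.8
[0.0, 0.0, 0.0, 0.28, 0.12, 0.0]
```

View pics/side9c.png

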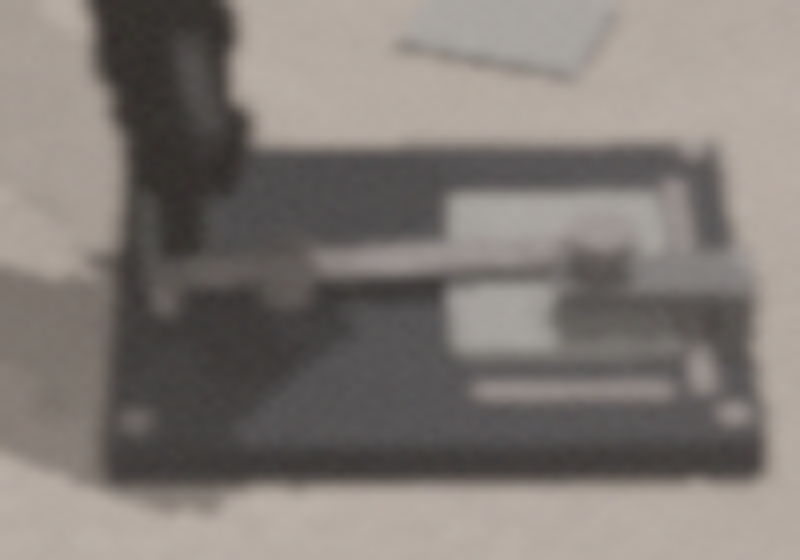

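>>> apply_moves(
  increments=[
    [0,0,-5,0,0,0,0.6],
    [0,0,-8,0,0,0,0.6],
    [0,0,-10,0,0,0,0.6],
    [0,0,-10,0,0,0,0.6],
    [0,0,-10,0,0,0,0.6],
    [0,0,-8,0,0,0,0.6],
    [5,-10,0,0,0,0,1],
    [7,-15,0,0,0,0,1],
  ],
)

```text
t: 26.55
eef_pos: [0.532, -0.0957, 0.0994]
tool_rot: [0.0, 0.765, -0.644, -0.002]
contact_force: [1.0, -0.6, -0.3]
gripper_width: -0.001
```

Run:
```python
from h import *
show(); plan([([.6345,-.1267,.092],-80)],8)
```

```text
t 26.55 pos [ 0.532  -0.0957  0.0994] yaw -80.15 tilt 0.26 F [ 0.99 -0.62 -0.31] T [-0.01 -0.05  0.01] w -0.001 q [-0.54  0.56  0.8   2.03 -0.56  0.79 -0.8 ]
[6.0, -12.0, 0.9, 0.0, 0.0, -0.0]
[6.0, -12.0, 0.9, 0.0, 0.0, -0.0]
[6.0, -12.0, 0.9, 0.0, 0.0, -0.0]
[6.0, -12.0, 0.9, 0.0, 0.0, -0.0]
[6.0, -12.0, 0.9, 0.0, 0.0, -0.0]
[6.0, -11.9, 0.9, 0.0, 0.0, -0.0]
[6.0, -11.9, 0.9, 0.0, 0.0, -0.0]
[6.0, -11.9, 0.9, 0.0, 0.0, -0.0]
```

>>> apply_moves(
  increments=[
    [6,-12,1,0,0,0,1],
    [6,-12,1,0,0,0,1],
    [6,-12,1,0,0,0,1],
    [6,-12,1,0,0,0,1],
    [6,-12,1,0,0,0,1],
    [6,-12,1,0,0,0,1],
    [6,-12,1,0,0,0,1],
    [5,-10,1,0,0,0,1],
  ],
)

```text
t: 27.55
eef_pos: [0.6399, -0.1282, 0.0892]
tool_rot: [0.001, 0.765, -0.644, -0.003]
contact_force: [0.8, 0.4, 0.3]
gripper_width: 0.0
```

Run:
```python
from h import *
import cv2
show(); plan([([.6345,-.1267,.075],-80)],8,2)
a=imaging.read_camera("side")[190:270,265:365];cv2.imwrite("pics/side10c.png",cv2.resize(a,None,fx=8,fy=7,interpolation=cv2.INTER_CUBIC)[:,:,::-1])
a=imaging.read_camera("top")[155:245,310:395]; cv2.imwrite("pics/top10c.png",cv2.resize(a,None,fx=6.6,fy=6.6,interpolation=cv2.INTER_CUBIC)[:,:,::-1])
```

```text
t 27.55 pos [ 0.6399 -0.1282  0.0892] yaw -80.13 tilt 0.30 F [0.76 0.42 0.3 ] T [-0.05 -0.02  0.05] w 0.000 q [-0.4   0.72  0.75  1.76 -0.61  0.91 -0.79]
[-0.29, 0.63, 1.78, 0.03, 0.02, -0.02]
[-0.29, 0.63, 1.78, 0.03, 0.02, -0.02]
[-0.29, 0.63, 1.78, 0.03, 0.02, -0.02]
[-0.3, 0.63, 1.77, 0.03, 0.02, -0.02]
[-0.3, 0.63, 1.77, 0.03, 0.02, -0.02]
[-0.3, 0.64, 1.77, 0.03, 0.02, -0.02]
[-0.3, 0.64, 1.77, 0.03, 0.02, -0.02]
[-0.3, 0.64, 1.77, 0.03, 0.02, -0.02]
```

View pics/side10c.png

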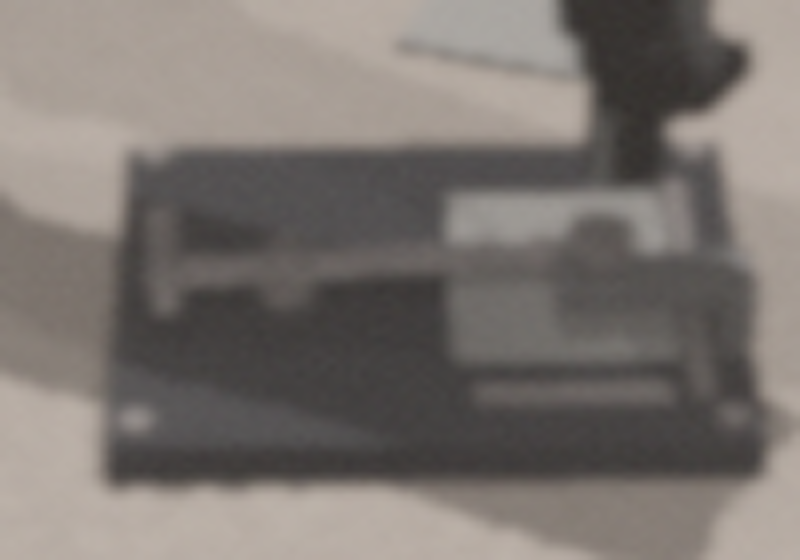

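View pics/top10c.png

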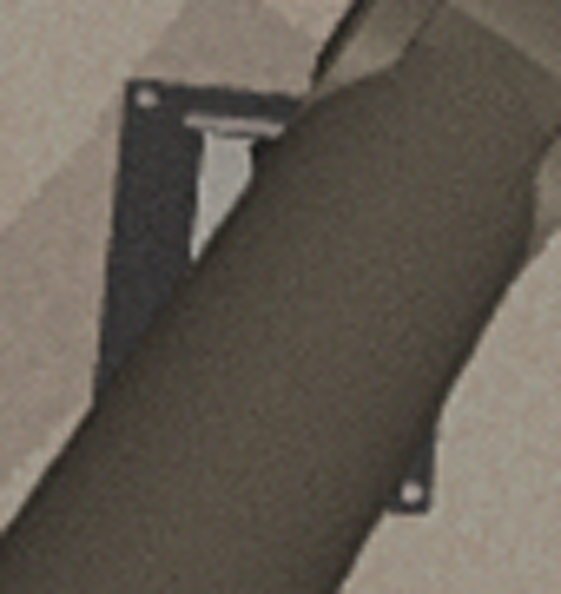

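>>> apply_moves(
  increments=[
    [-0.3,0.65,2,0,0,0,1],
    [-0.3,0.65,2,0,0,0,1],
    [-0.3,0.65,2,0,0,0,1],
    [-0.3,0.65,2,0,0,0,1],
    [-0.3,0.65,2,0,0,0,1],
    [-0.3,0.65,2,0,0,0,1],
    [-0.3,0.65,2,0,0,0,1],
    [-0.3,0.65,2,0,0,0,1],
  ],
)

```text
t: 28.65
eef_pos: [0.6328, -0.1262, 0.0721]
tool_rot: [0.001, 0.765, -0.644, -0.003]
contact_force: [-0.4, -0.1, 0.8]
gripper_width: -0.002
```

Run:
```python
from h import *
import cv2
show(); plan([([.6345,-.1267,.073],-80)],1,2)
a=imaging.read_camera("side")[190:270,265:365];cv2.imwrite("pics/side11c.png",cv2.resize(a,None,fx=8,fy=7,interpolation=cv2.INTER_CUBIC)[:,:,::-1])
```

```text
t 28.65 pos [ 0.6328 -0.1262  0.0721] yaw -80.14 tilt 0.34 F [-0.37 -0.14  0.81] T [-0.01  0.02  0.02] w -0.002 q [-0.4   0.73  0.73  1.78 -0.62  0.88 -0.78]
[0.8, -1.55, -0.86, 0.29, 0.19, -0.14]
```

View pics/side11c.png

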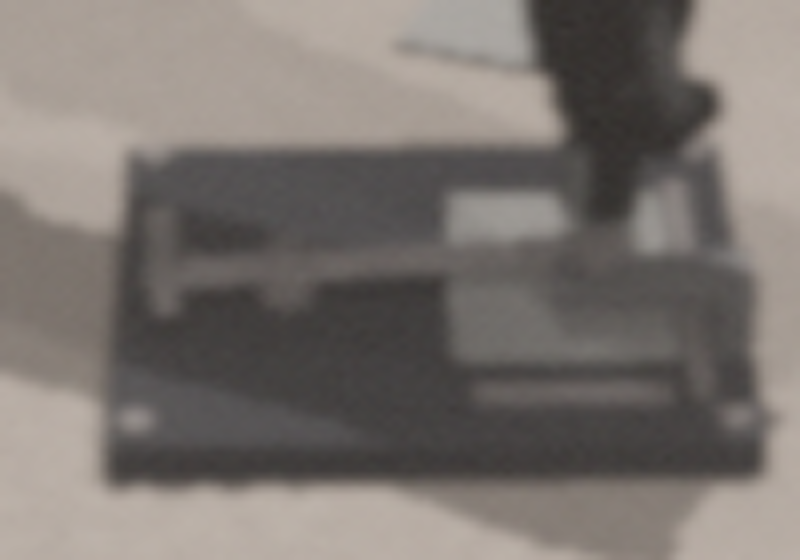

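>>> apply_moves(
  increments=[
    [0.4,-0.8,1,0,0,0,1],
    [0.4,-0.8,1,0,0,0,1],
    [0,0,1.2,0,0,0,1],
    [0,0,1.2,0,0,0,1],
    [0,0,1.2,0,0,0,1],
    [0,0,1.2,0,0,0,1],
    [0,0,1.2,0,0,0,1],
    [0,0,1.2,0,0,0,1],
  ],
)

```text
t: 29.7
eef_pos: [0.6347, -0.1267, 0.0635]
tool_rot: [0.0, 0.765, -0.644, -0.003]
contact_force: [-1.6, 0.8, 5.6]
gripper_width: -0.003
```

Run:
```python
from h import *
force(1)
```

```text
meanF [-1.81  1.01  5.81] z [5.6 6. ]
t 29.75 pos [ 0.6347 -0.1267  0.0634] yaw -80.14 tilt 0.35 F [-2.01  1.18  5.98] T [0.18 0.41 0.04] w -0.001 q [-0.39  0.75  0.72  1.78 -0.63  0.87 -0.77]
```

>>> apply_moves(
  increments=[
    [0,0,0.7,0,0,0,1],
    [0,0,0.7,0,0,0,1],
    [0,0,0.7,0,0,0,1],
    [0,0,0.6,0,0,0,1],
    [0,0,0.5,0,0,0,1],
    [0,0,0.4,0,0,0,1],
    [0,0,0.4,0,0,0,1],
    [0,0,0.4,0,0,0,1],
  ],
)

```text
t: 30.75
eef_pos: [0.6347, -0.1268, 0.0621]
tool_rot: [-0.001, 0.765, -0.644, -0.004]
contact_force: [-2.0, 0.8, 7.8]
gripper_width: -0.001
```

Run:
```python
from h import *
force(1)
```

```text
meanF [-2.32  0.9   7.54] z [7.8 7.2]
t 30.80 pos [ 0.6346 -0.1268  0.0621] yaw -80.17 tilt 0.43 F [-2.64  1.03  7.24] T [ 0.26  0.56 -0.  ] w -0.005 q [-0.38  0.75  0.72  1.78 -0.63  0.86 -0.77]
```

>>> apply_moves(
  increments=[
    [0,0,0.5,0,0,0,1],
    [0,0,0.5,0,0,0,1],
    [0,0,0.5,0,0,0,1],
    [0,0,0.5,0,0,0,1],
    [0,0,0.5,0,0,0,1],
    [0,0,0.5,0,0,0,1],
    [0,0,0.5,0,0,0,1],
    [0,0,0.5,0,0,0,1],
  ],
)

```text
t: 31.8
eef_pos: [0.6347, -0.1268, 0.062]
tool_rot: [-0.002, 0.765, -0.644, -0.004]
contact_force: [-2.4, 1.1, 6.9]
gripper_width: -0.001
```

Run:
```python
from h import *
force(1)
```

```text
meanF [-2.59  1.11  6.98] z [6.9 7.1]
t 31.85 pos [ 0.6347 -0.1268  0.062 ] yaw -80.20 tilt 0.56 F [-2.78  1.08  7.05] T [ 0.3   0.66 -0.01] w 0.000 q [-0.38  0.75  0.71  1.78 -0.64  0.86 -0.76]
```

>>> apply_moves(
  increments=[
    [0,0,0.8,0,0,0,1],
    [0,0,0.8,0,0,0,1],
    [0,0,0.8,0,0,0,1],
    [0,0,0.8,0,0,0,1],
    [0,0,0.8,0,0,0,1],
    [0,0,0.8,0,0,0,1],
    [0,0,0.8,0,0,0,1],
    [0,0,0.8,0,0,0,1],
  ],
)

```text
t: 32.85
eef_pos: [0.6347, -0.1268, 0.0616]
tool_rot: [-0.005, 0.765, -0.644, -0.005]
contact_force: [-4.1, 1.6, 10.6]
gripper_width: -0.001
```

Run:
```python
from h import *
force(1)
import cv2
a=imaging.read_camera("side")[190:270,265:365];cv2.imwrite("pics/side12c.png",cv2.resize(a,None,fx=8,fy=7,interpolation=cv2.INTER_CUBIC)[:,:,::-1])
```

```text
meanF [-3.88  1.81 10.68] z [10.6 10.7]
t 32.90 pos [ 0.6347 -0.1268  0.0616] yaw -80.25 tilt 0.82 F [-3.66  2.04 10.74] T [0.39 0.84 0.06] w 0.002 q [-0.38  0.75  0.71  1.78 -0.64  0.86 -0.76]
```

View pics/side12c.png

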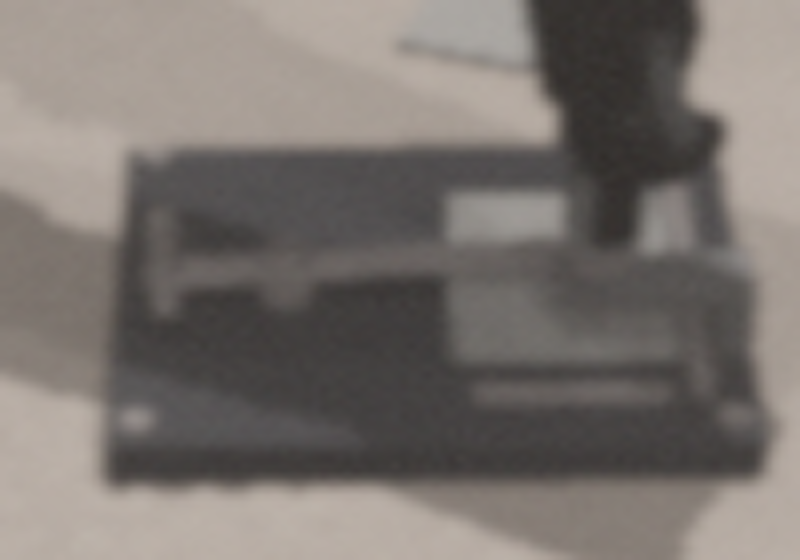

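>>> apply_moves(
  increments=[
    [0,0,-0.5,0,0,0,1],
    [0,0,-1,0,0,0,1],
    [0,0,-1.5,0,0,0,1],
    [0,0,-2,0,0,0,1],
    [0,0,-3,0,0,0,1],
    [0,0,-6,0,0,0,1],
    [0,0,-10,0,0,0,1],
    [0,0,-10,0,0,0,1],
  ],
)

```text
t: 33.95
eef_pos: [0.6344, -0.1272, 0.0972]
tool_rot: [-0.005, 0.765, -0.644, -0.006]
contact_force: [-0.3, -0.3, 0.5]
gripper_width: 0.001
```

Run:
```python
from h import *
show(); plan([([.5025,-.0865,.098],-92)],16,1)
```

```text
t 33.95 pos [ 0.6344 -0.1272  0.0972] yaw -80.26 tilt 0.84 F [-0.28 -0.3   0.48] T [-0.05 -0.03  0.04] w 0.001 q [-0.4   0.7   0.75  1.77 -0.6   0.92 -0.79]
[-3.9, 7.7, 0.0, 0.0, 0.1, 0.7]
[-3.8, 7.7, 0.0, 0.0, 0.1, 0.7]
[-3.7, 7.8, 0.0, 0.0, 0.1, 0.7]
[-3.6, 7.8, -0.0, 0.0, 0.1, 0.7]
[-3.5, 7.9, -0.0, 0.0, 0.1, 0.7]
[-3.4, 7.9, -0.0, 0.0, 0.1, 0.7]
[-3.3, 8.0, -0.0, 0.0, 0.1, 0.7]
[-3.2, 8.0, -0.0, 0.0, 0.1, 0.7]
[-3.1, 8.1, -0.0, 0.0, 0.1, 0.7]
[-3.0, 8.1, -0.0, 0.0, 0.1, 0.7]
[-2.9, 8.1, -0.0, 0.0, 0.1, 0.7]
[-2.8, 8.2, -0.0, 0.0, 0.1, 0.7]
[-2.7, 8.2, -0.0, 0.0, 0.1, 0.7]
[-2.6, 8.2, -0.0, 0.0, 0.1, 0.7]
[-2.5, 8.3, -0.0, 0.0, 0.1, 0.7]
[-2.4, 8.3, -0.0, 0.0, 0.1, 0.7]
```

Run:
```python
from h import *
import cv2
im=imaging.read_camera("side")
a=im[200:250,272:312];cv2.imwrite("pics/side13c.png",cv2.resize(a,None,fx=12,fy=12,interpolation=cv2.INTER_CUBIC)[:,:,::-1])
for z in(.037,.042): print([np.round(onz(("side",np.array(p)),z),4) for p in((284.5,219.2),(285.1,233.8))])
```

```text
[array([ 0.5046, -0.0601,  0.037 ]), array([ 0.5027, -0.1181,  0.037 ])]
[array([ 0.5044, -0.0665,  0.042 ]), array([ 0.5025, -0.124 ,  0.042 ])]
```

View pics/side13c.png

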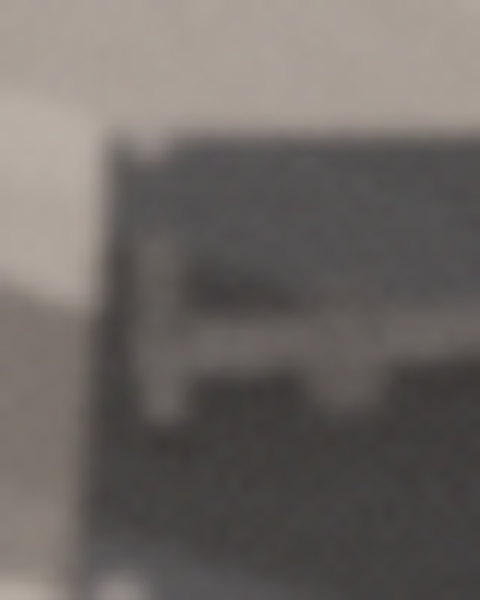

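>>> apply_moves(
  increments=[
    [-3.9,7.7,0,0,0.1,0.7,0.6],
    [-3.8,7.7,0,0,0.1,0.7,0.6],
    [-3.7,7.8,0,0,0.1,0.7,0.6],
    [-3.6,7.8,0,0,0.1,0.7,0.6],
    [-3.5,7.9,0,0,0.1,0.7,0.6],
    [-3.4,7.9,0,0,0.1,0.7,0.6],
    [-3.3,8,0,0,0.1,0.7,0.6],
    [-3.2,8,0,0,0.1,0.7,0.6],
  ],
)

```text
t: 35.0
eef_pos: [0.5641, -0.1054, 0.0986]
tool_rot: [-0.0, 0.73, -0.684, 0.0]
contact_force: [0.3, -0.3, -0.8]
gripper_width: 0.201
```

Run:
```python
from h import *
f=onz(top((291,217)),.042); print(f)
for c in ((299,285),(270,285),(300,300),(272,300)): print(onz(top(c),.034))
for P in (PIV,np.array([.5405,-.089])):
  d=f[:2]-P; a=np.arctan2(d[1],d[0]); print(np.degrees(a), P-.038*d/np.linalg.norm(d))
show()
import cv2
im=imaging.read_camera("top")[155:245,310:395]; cv2.imwrite("pics/top14c.png",cv2.resize(im,None,fx=6.6,fy=6.6,interpolation=cv2.INTER_CUBIC)[:,:,::-1])
```

```text
[ 0.62226999 -0.09560947  0.042     ]
[ 0.58966657 -0.10044918  0.034     ]
[ 0.58952313 -0.08625468  0.034     ]
[ 0.58232592 -0.10097486  0.034     ]
[ 0.58218856 -0.08727378  0.034     ]
-3.553852674412553 [ 0.50207307 -0.08814451]
-4.621170952602932 [ 0.50262353 -0.08593845]
t 35.00 pos [ 0.5641 -0.1054  0.0986] yaw -86.25 tilt 0.01 F [ 0.35 -0.31 -0.8 ] T [ 0.    0.03 -0.06] w 0.201 q [-0.52  0.61  0.81  1.95 -0.6   0.83 -0.88]
```

View pics/top14c.png

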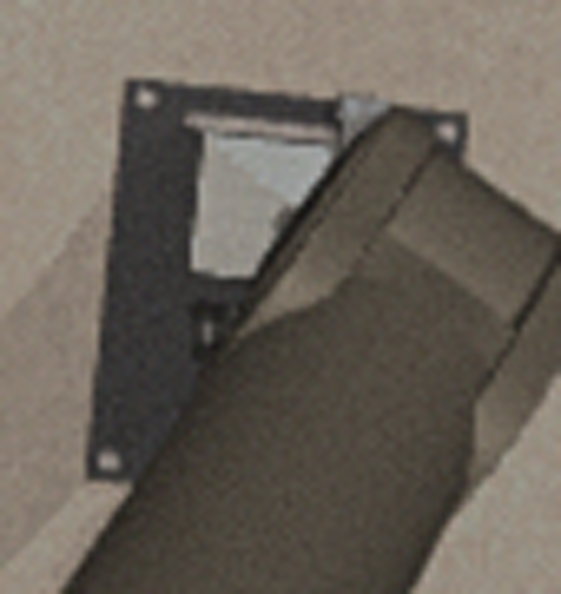

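Run:
```python
from h import *
plan([([.5025,-.0875,.078],-90)],8,1)
```

```text
[-2.7, 7.4, 2.6, 0.0, 0.0, 0.5]
[-2.6, 7.4, 2.5, 0.0, 0.0, 0.5]
[-2.6, 7.4, 2.5, 0.0, 0.0, 0.5]
[-2.5, 7.4, 2.5, 0.0, 0.0, 0.5]
[-2.4, 7.5, 2.5, 0.0, 0.0, 0.5]
[-2.4, 7.5, 2.5, 0.0, 0.0, 0.5]
[-2.3, 7.5, 2.5, 0.0, 0.0, 0.5]
[-2.3, 7.5, 2.5, 0.0, 0.0, 0.5]
```

>>> apply_moves(
  increments=[
    [-2.7,7.4,2.5,0,0,0.5,0.6],
    [-2.6,7.4,2.5,0,0,0.5,0.6],
    [-2.6,7.4,2.5,0,0,0.5,0.6],
    [-2.5,7.4,2.5,0,0,0.5,0.6],
    [-2.4,7.5,2.5,0,0,0.5,0.6],
    [-2.4,7.5,2.5,0,0,0.5,0.6],
    [-2.3,7.5,2.5,0,0,0.5,0.6],
    [-2.3,7.5,2.5,0,0,0.5,0.6],
  ],
)

```text
t: 36.05
eef_pos: [0.4989, -0.0862, 0.0771]
tool_rot: [-0.0, -0.704, 0.711, 0.0]
contact_force: [0.2, 0.8, 0.1]
gripper_width: 0.201
```

Run:
```python
from h import *
import cv2
show();plan([([.5025,-.0875,.078],-90)],1,1)
a=imaging.read_camera("side")[200:250,272:312];cv2.imwrite("pics/side15c.png",cv2.resize(a,None,fx=14,fy=12,interpolation=cv2.INTER_CUBIC)[:,:,::-1])
```

```text
t 36.05 pos [ 0.4989 -0.0862  0.0771] yaw -90.56 tilt 0.03 F [0.18 0.76 0.07] T [ 0.02 -0.01 -0.  ] w 0.201 q [-0.59  0.56  0.82  2.12 -0.63  0.72 -0.92]
[1.3, -3.6, -0.9, 0.0, 0.0, -0.6]
```

View pics/side15c.png

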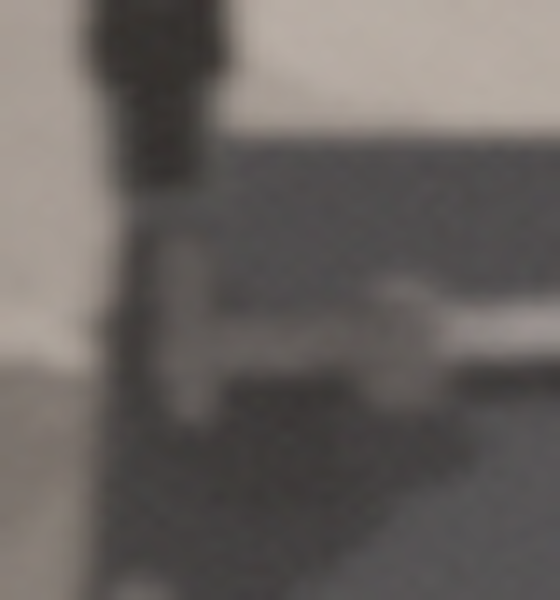

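>>> apply_moves(
  increments=[
    [1.6,-1.8,1,0,0,0,0.5],
    [1.6,-1.8,2,0,0,0,0.5],
    [0,0,2,0,0,0,0.5],
    [0,0,2,0,0,0,0.5],
    [0,0,2,0,0,0,0.5],
    [0,0,2,0,0,0,0.5],
    [0,0,2,0,0,0,0.5],
    [0,0,2,0,0,0,0.5],
  ],
)

```text
t: 37.1
eef_pos: [0.5022, -0.0895, 0.0609]
tool_rot: [-0.0, -0.704, 0.711, 0.001]
contact_force: [-0.0, -0.9, 0.7]
gripper_width: 0.252
```

Run:
```python
from h import *
import cv2
show()
a=imaging.read_camera("side")[200:250,272:312];cv2.imwrite("pics/side16c.png",cv2.resize(a,None,fx=14,fy=12,interpolation=cv2.INTER_CUBIC)[:,:,::-1])
show()
```

```text
t 37.10 pos [ 0.5022 -0.0895  0.0609] yaw -90.58 tilt 0.07 F [-0.02 -0.88  0.72] T [ 0.01  0.   -0.02] w 0.252 q [-0.55  0.59  0.79  2.12 -0.66  0.7  -0.9 ]
t 37.15 pos [ 0.5021 -0.0895  0.0607] yaw -90.58 tilt 0.08 F [-0.11  0.73  0.29] T [ 0.04 -0.01 -0.02] w 0.252 q [-0.55  0.59  0.79  2.12 -0.66  0.7  -0.9 ]
```

View pics/side16c.png

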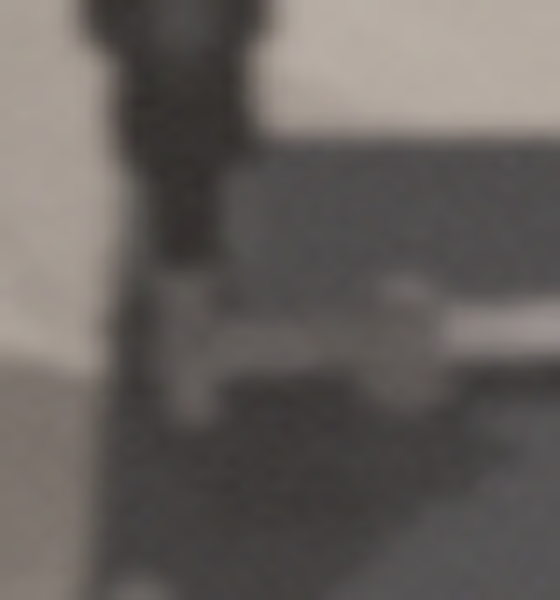

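>>> apply_moves(
  increments=[
    [0,0,1.5,0,0,0,0.5],
    [0,0,1.5,0,0,0,0.5],
    [0,0,1.5,0,0,0,0.5],
    [0,0,1.5,0,0,0,0.5],
    [0,0,1.5,0,0,0,0.5],
    [0,0,1.5,0,0,0,0.5],
    [0,0,1.5,0,0,0,0.5],
    [0,0,1.5,0,0,0,0.5],
  ],
)

```text
t: 38.15
eef_pos: [0.5022, -0.0895, 0.0479]
tool_rot: [-0.0, -0.704, 0.711, 0.001]
contact_force: [0.4, 0.1, 0.4]
gripper_width: 0.253
```

>>> apply_moves(
  increments=[
    [0,0,1,0,0,0,0.5],
    [0,0,1,0,0,0,0.5],
    [0,0,1,0,0,0,0.5],
    [0,0,1,0,0,0,0.5],
    [0,0,1,0,0,0,0.5],
    [0,0,1,0,0,0,0.5],
    [0,0,1,0,0,0,0.5],
    [0,0,0,0,0,0,0.5],
  ],
)

```text
t: 39.15
eef_pos: [0.5022, -0.0895, 0.0403]
tool_rot: [-0.0, -0.704, 0.711, 0.001]
contact_force: [-0.5, 1.3, -0.5]
gripper_width: 0.253
```

Run:
```python
from h import *
import cv2
force(1)
```

```text
meanF [-0.02  0.59 -0.08] z [-0.5  0.4]
t 39.20 pos [ 0.5022 -0.0895  0.0404] yaw -90.57 tilt 0.07 F [ 0.5  -0.08  0.35] T [-0.05 -0.01 -0.03] w 0.251 q [-0.52  0.62  0.75  2.13 -0.7   0.66 -0.87]
```

>>> apply_moves(
  increments=[
    [0,0,0.7,0,0,0,0.5],
    [0,0,0.7,0,0,0,0.5],
    [0,0,0.7,0,0,0,0.5],
    [0,0,0.7,0,0,0,0.5],
    [0,0,0.4,0,0,0,0.5],
    [0,0,0.4,0,0,0,0.5],
    [0,0,0.4,0,0,0,0.5],
    [0,0,0.4,0,0,0,0.5],
  ],
)

```text
t: 40.2
eef_pos: [0.5024, -0.0895, 0.037]
tool_rot: [0.0, -0.703, 0.711, 0.001]
contact_force: [-2.6, 1.2, 8.2]
gripper_width: 0.247
```

Run:
```python
from h import *
import cv2
force(1);arc()
```

```text
meanF [-2.42  1.6   8.13] z [8.2 8.1]
t 40.25 pos [ 0.5024 -0.0895  0.037 ] yaw -90.60 tilt 0.12 F [-2.28  1.98  8.09] T [0.22 0.47 0.01] w 0.250 q [-0.51  0.62  0.74  2.13 -0.71  0.65 -0.86]
rad 37.6 mm, clip ang(world) -1.4 -> stage 4.1; yaw+90 -0.6
```

>>> apply_moves(
  increments=[
    [0,0,0.45,0,0,0,0.5],
    [0,0,0.45,0,0,0,0.5],
    [0,0,0.45,0,0,0,0.5],
    [0,0,0.45,0,0,0,0.5],
    [0,0,0.45,0,0,0,0.5],
    [0,0,0.45,0,0,0,0.5],
    [0,0,0.45,0,0,0,0.5],
    [0,0,0.45,0,0,0,0.5],
  ],
)

```text
t: 41.25
eef_pos: [0.5024, -0.0895, 0.0368]
tool_rot: [0.003, -0.703, 0.711, 0.002]
contact_force: [-2.9, 1.6, 7.3]
gripper_width: 0.254
```

Run:
```python
from h import *
import cv2
force(2);arc()
```

```text
meanF [-2.2   0.95  8.14] z [7.3 8.8 8.4]
t 41.35 pos [ 0.5024 -0.0895  0.0368] yaw -90.68 tilt 0.40 F [-1.25  0.85  8.37] T [ 0.14  0.46 -0.02] w 0.251 q [-0.51  0.62  0.74  2.13 -0.71  0.66 -0.85]
rad 37.6 mm, clip ang(world) -1.5 -> stage 4.0; yaw+90 -0.7
```

>>> apply_moves(
  increments=[
    [0,0,0.58,0,0,0,0.5],
    [0,0,0.58,0,0,0,0.5],
    [0,0,0.58,0,0,0,0.5],
    [0,0,0.58,0,0,0,0.5],
    [0,0,0.58,0,0,0,0.5],
    [0,0,0.58,0,0,0,0.5],
    [0,0,0.58,0,0,0,0.5],
    [0,0,0.58,0,0,0,0.5],
  ],
)

```text
t: 42.35
eef_pos: [0.5023, -0.0896, 0.0361]
tool_rot: [0.005, -0.702, 0.712, 0.004]
contact_force: [-2.3, 1.5, 9.5]
gripper_width: 0.25
```

Run:
```python
from h import *
import cv2
force(2);arc();o=st()[0]; plan([(o['eef_pos'],st()[2])],1,2)
```

```text
meanF [-2.67  1.07  9.52] z [9.5 9.6 9.5]
t 42.45 pos [ 0.5023 -0.0895  0.0361] yaw -90.76 tilt 0.74 F [-3.14  0.37  9.51] T [ 0.1   0.63 -0.03] w 0.251 q [-0.5   0.62  0.73  2.13 -0.72  0.66 -0.85]
rad 37.7 mm, clip ang(world) -1.5 -> stage 4.0; yaw+90 -0.8
[0.0, 0.0, 0.0, -0.08, 0.74, -0.0]
```

>>> apply_moves(
  increments=[
    [1.5,0,0.65,0,0.1,-1,0.5],
    [1.5,0,0.65,0,0.1,-1,0.5],
    [2,0,0.62,0,0.1,-1,0.5],
    [2,0,0.62,0,0.1,-1,0.5],
    [2,0,0.62,0,0.1,-1,0.5],
    [2,0,0.62,0,0.1,-1,0.5],
    [0,0,0.5,0,0,0,0.5],
    [0,0,0.5,0,0,0,0.5],
  ],
)

```text
t: 43.45
eef_pos: [0.5034, -0.0973, 0.0358]
tool_rot: [-0.006, 0.74, -0.672, -0.003]
contact_force: [-2.6, 0.4, 10.4]
gripper_width: 0.247
```

Run:
```python
from h import *
import cv2
force(1);arc();o=st()[0]; plan([(o['eef_pos'],st()[2])],1,2)
a=imaging.read_camera("top")[155:245,310:395]; cv2.imwrite("pics/top17c.png",cv2.resize(a,None,fx=6.6,fy=6.6,interpolation=cv2.INTER_CUBIC)[:,:,::-1])
```

```text
meanF [-2.48  0.51 10.23] z [10.4 10.1]
t 43.50 pos [ 0.5034 -0.0973  0.0358] yaw -84.46 tilt 0.78 F [-2.36  0.67 10.09] T [0.21 0.65 0.03] w 0.252 q [-0.46  0.61  0.7   2.12 -0.69  0.65 -0.75]
rad 37.3 mm, clip ang(world) 10.6 -> stage 16.1; yaw+90 5.5
[0.0, 0.0, 0.0, -0.25, 0.74, -0.0]
```

View pics/top17c.png

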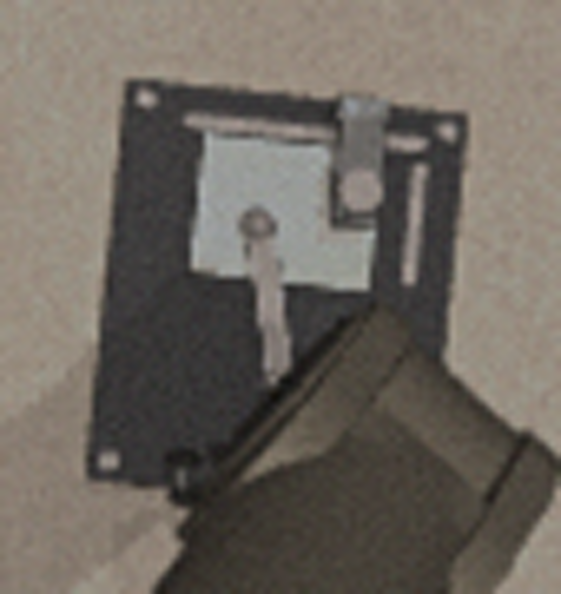

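>>> apply_moves(
  increments=[
    [2,0.1,0.62,0,0.1,-2.5,0.5],
    [2,0.1,0.62,0,0.1,-2.5,0.5],
    [2,0.1,0.62,0,0.1,-2.5,0.5],
    [2,0.1,0.62,0,0.1,-2.5,0.5],
    [2,0.1,0.62,0,0.1,-2.5,0.5],
    [0,0,0.55,0,0,-1.5,0.5],
    [0,0,0.55,0,0,0,0.5],
    [0,0,0.55,0,0,0,0.5],
  ],
)

```text
t: 44.55
eef_pos: [0.5053, -0.1065, 0.0359]
tool_rot: [-0.007, 0.819, -0.574, -0.001]
contact_force: [-2.4, 1.2, 10.1]
gripper_width: 0.253
```

Run:
```python
from h import *
import cv2
force(1);arc();o=st()[0]; plan([(o['eef_pos'],st()[2])],1,2)
a=imaging.read_camera("top")[155:245,310:395]; cv2.imwrite("pics/top18c.png",cv2.resize(a,None,fx=6.6,fy=6.6,interpolation=cv2.INTER_CUBIC)[:,:,::-1])
```

```text
meanF [-2.28  0.92 10.12] z [10.1 10.1]
t 44.60 pos [ 0.5053 -0.1065  0.0359] yaw -70.04 tilt 0.81 F [-2.14  0.68 10.13] T [0.19 0.56 0.03] w 0.249 q [-0.39  0.59  0.63  2.11 -0.63  0.62 -0.54]
rad 38.2 mm, clip ang(world) 24.8 -> stage 30.3; yaw+90 20.0
[0.0, 0.0, 0.0, -0.61, 0.52, -0.0]
```

View pics/top18c.png

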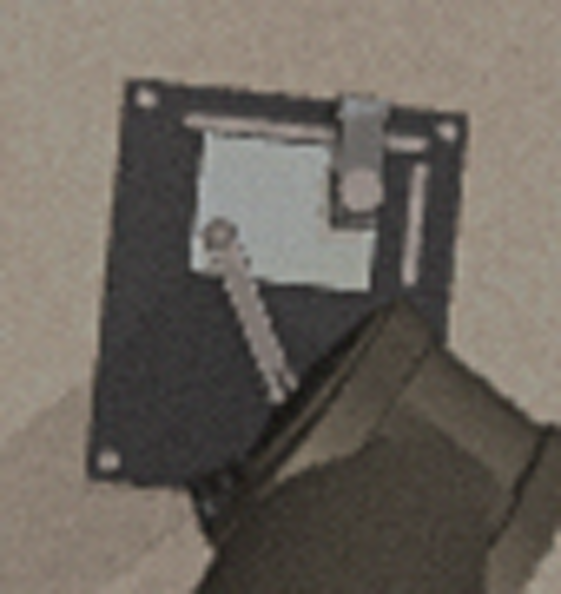

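>>> apply_moves(
  increments=[
    [2.2,0,0.62,-0.1,0.1,-3,0.5],
    [2.2,0,0.62,-0.1,0.1,-3,0.5],
    [2.2,0,0.62,-0.1,0.1,-3,0.5],
    [2.2,0,0.62,-0.1,0.1,-3,0.5],
    [2.2,0,0.62,-0.1,0.1,-3,0.5],
    [2.2,0,0.62,0,0,-3,0.5],
    [0,0,0.55,0,0,0,0.5],
    [0,0,0.55,0,0,0,0.5],
  ],
)

```text
t: 45.65
eef_pos: [0.5114, -0.1177, 0.0359]
tool_rot: [-0.004, 0.901, -0.434, 0.0]
contact_force: [-4.3, 1.3, 10.1]
gripper_width: 0.25
```

Run:
```python
from h import *
import cv2
force(1);arc();o=st()[0]; plan([(o['eef_pos'],st()[2])],1,2)
a=imaging.read_camera("top")[155:245,310:395]; cv2.imwrite("pics/top19c.png",cv2.resize(a,None,fx=6.6,fy=6.6,interpolation=cv2.INTER_CUBIC)[:,:,::-1])
```

```text
meanF [-3.32  1.17 10.38] z [10.1 10.7]
t 45.70 pos [ 0.5114 -0.1177  0.0359] yaw -51.46 tilt 0.46 F [-2.32  1.   10.71] T [0.28 0.57 0.1 ] w 0.248 q [-0.32  0.58  0.55  2.09 -0.54  0.61 -0.29]
rad 39.5 mm, clip ang(world) 43.5 -> stage 49.0; yaw+90 38.5
[0.0, 0.0, 0.0, -0.42, 0.18, -0.0]
```

View pics/top19c.png

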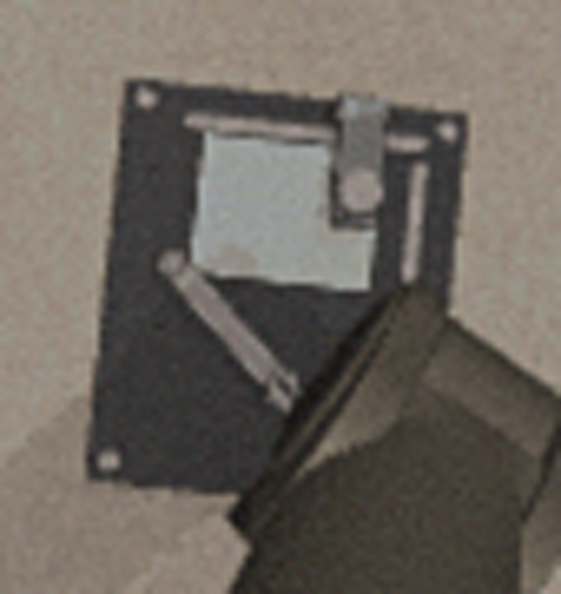

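>>> apply_moves(
  increments=[
    [2.2,-0.3,0.58,0,0,-3,0.5],
    [2.2,-0.3,0.58,0,0,-3,0.5],
    [2.2,-0.3,0.58,0,0,-3,0.5],
    [2.2,-0.3,0.58,0,0,-3,0.5],
    [2.2,-0.3,0.55,0,0,-3,0.5],
    [2.2,-0.3,0.5,0,0,-3,0.5],
    [2.2,-0.3,0.45,0,0,-3,0.5],
    [0,0,0.4,0,0,0,0.5],
  ],
)

```text
t: 46.75
eef_pos: [0.5221, -0.127, 0.0362]
tool_rot: [-0.006, 0.966, -0.257, -0.001]
contact_force: [-2.1, 1.3, 9.1]
gripper_width: 0.251
```

Run:
```python
from h import *
import cv2
force(1);arc();o=st()[0]; plan([(o['eef_pos'],st()[2])],1,2)
a=imaging.read_camera("top")[155:245,310:395]; cv2.imwrite("pics/top20c.png",cv2.resize(a,None,fx=6.6,fy=6.6,interpolation=cv2.INTER_CUBIC)[:,:,::-1])
```

```text
meanF [-1.37  1.17  8.88] z [9.1 8.7]
t 46.80 pos [ 0.5222 -0.127   0.0363] yaw -29.84 tilt 0.71 F [-0.68  1.09  8.71] T [0.21 0.37 0.05] w 0.248 q [-0.22  0.57  0.45  2.05 -0.44  0.62  0.01]
rad 40.6 mm, clip ang(world) 64.0 -> stage 69.5; yaw+90 60.2
[0.0, 0.0, 0.0, -0.64, 0.3, -0.0]
```

View pics/top20c.png

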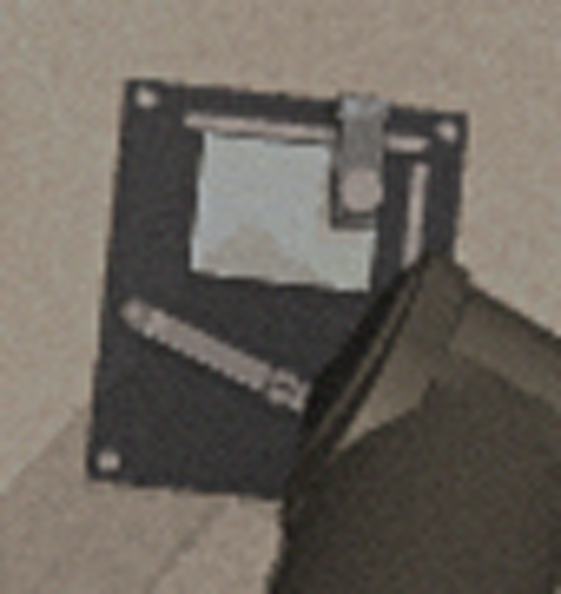

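>>> apply_moves(
  increments=[
    [0,0,-0.4,0,0,0,0.5],
    [0,0,-0.5,0,0,0,0.5],
    [0,0,-0.6,0,0,0,0.5],
    [0,0,-0.8,0,0,0,0.5],
    [-0.5,0,-1.2,0,0,0,0.5],
    [-0.5,0,-2,0,0,0,0.5],
    [0,0,-3,0,0,0,0.5],
    [0,0,-5,0,0,0,0.5],
  ],
)

```text
t: 47.85
eef_pos: [0.5209, -0.1266, 0.0508]
tool_rot: [-0.006, 0.966, -0.258, -0.001]
contact_force: [-0.4, 0.4, 0.0]
gripper_width: 0.247
```

>>> apply_moves(
  increments=[
    [0,0,-8,0,0,0,0.5],
    [0,0,-8,0,0,0,0.5],
    [0,0,-12,0,0,0,0.5],
    [0,0,-15,0,0,0,0.5],
    [0,0,-15,0,0,0,0.5],
    [0,0,-15,0,0,0,0.5],
    [0,0,-15,0,0,0,0.5],
    [0,0,-15,0,0,0,0.5],
  ],
)

```text
t: 48.85
eef_pos: [0.521, -0.1282, 0.1617]
tool_rot: [-0.006, 0.966, -0.258, -0.001]
contact_force: [-0.2, -0.0, 0.3]
gripper_width: 0.25
```

>>> apply_moves(
  increments=[
    [-10,-15,-5,0,0,0,0.5],
    [-15,-20,-5,0,0,0,0.5],
    [-15,-20,0,0,0,0,0.5],
    [-15,-20,0,0,0,0,0.5],
    [-15,-20,0,0,0,0,0.5],
    [-15,-20,0,0,0,0,0.5],
    [-10,-10,0,0,0,0,0.5],
    [0,0,0,0,0,0,0.5],
  ],
)

```text
t: 49.85
eef_pos: [0.5017, 0.0306, 0.1801]
tool_rot: [-0.007, 0.966, -0.259, 0.002]
contact_force: [0.3, 0.0, 0.2]
gripper_width: 0.249
```

Run:
```python
from h import *
import cv2
force(1)
for n in("side","top"): cv2.imwrite(f"pics/{n}21.png",imaging.read_camera(n)[:,:,::-1])
```

```text
meanF [ 0.28  0.2  -0.35] z [ 0.2 -0.9]
t 49.90 pos [0.502  0.0299 0.1801] yaw -30.08 tilt 0.82 F [ 0.29  0.35 -0.89] T [-0.    0.01 -0.01] w 0.254 q [-0.65  0.28  0.56  2.05 -0.21  0.86 -0.49]
```

View pics/top21.png

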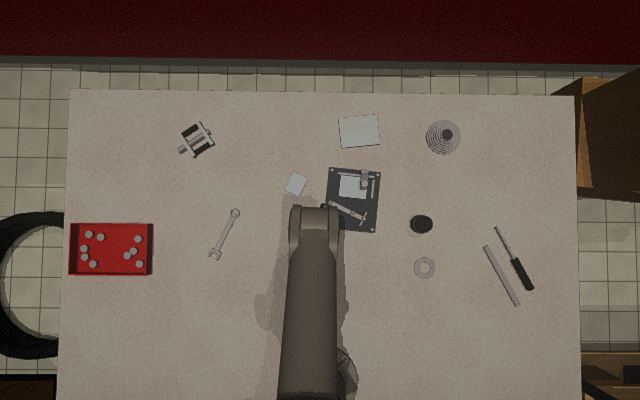

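View pics/side21.png

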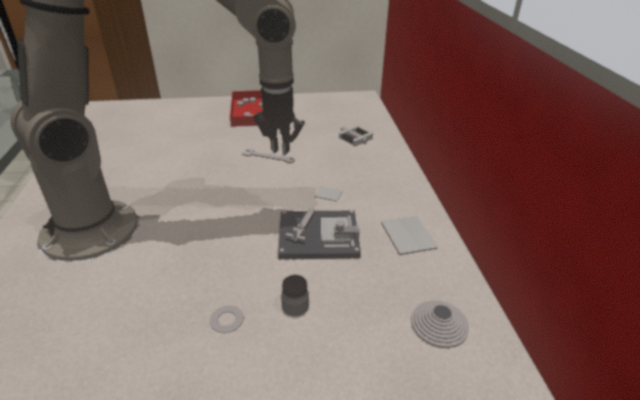

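Run:
```python
import cv2
a=cv2.imread("pics/top0.png")[155:245,310:395];b=cv2.imread("pics/top21.png")[155:245,310:395]
cv2.imwrite("pics/cmp.png",cv2.resize(cv2.hconcat([a,b]),None,fx=4.6,fy=4.6,interpolation=cv2.INTER_CUBIC))
```

```text
(no output)
```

View pics/cmp.png

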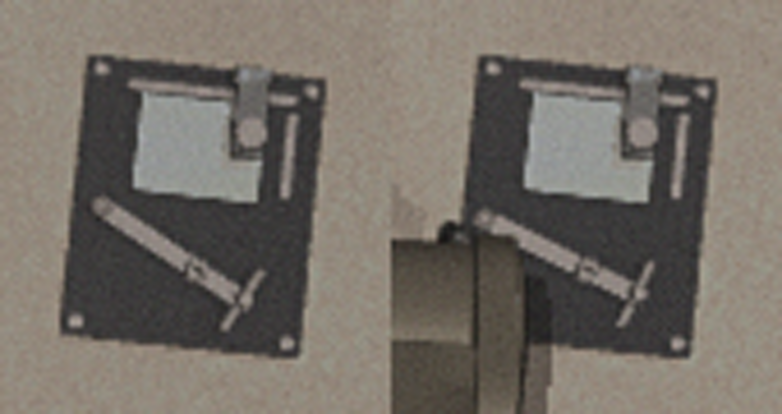

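The before and after crops show the plate unmoved, the punch up and the clip clear of the plate. The bystanders are where they were.

```bash
python3 -c "
from station import bot
print(bot.hand_in())"
```

```text
the job is handed in; nothing more can be done
None
```

The job was done in the order asked and handed in at about 50 s, inside the 72 s limit.

- **Clipping the plate:** I straddled the post, pressed the bar to about 10 N and swung the clip so its foot rode over the plate's left edge. It ended near swing 0.03 rad, well inside the edge, where I let it down and took the hand off.
- **Punching:** I pushed the punch down until the force rose to 10.7 N with almost no further travel. That was about 6.4 mm down, so I judged its point to bear on the plate. I then let it rise.
- **Unclipping:** I pressed the bar again to about 10 N, swung the clip out past its starting angle to roughly 1.2 rad and released it.

**Last checks:** Before and after top views show the plate unmoved, to within about a pixel (2–3 mm). The clip is clear of the plate, the punch is up, the bystanders are in place and the hand touches nothing (about 0 N).

**What disagreed:**
- **Force dip:** On the way in, the press force dipped to about 5 N as the foot neared the plate edge. I pressed back to about 10 N before it crossed, and the plate did not visibly move. I cannot rule out a light touch.
- **Over-bending:** The highest press force I read on the clip was about 10.7 N, under the 13 N limit, but I only had readings between moves.
- **Cameras:** The two cameras differed by about 3–4 mm in y, so I allowed extra finger clearance for the second straddle.

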